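Hang the washed door back on the snack case

ROBOT

A 6-joint arm with a two-finger parallel gripper is mounted at the origin on the work surface. World frame = base frame: x ahead of the robot, y to its left, z up, the work surface at z = 0. Lengths are in mm, angles in rad, forces in N, time in s.
With the tool pointing down it reaches from about 225 to 875 mm from the base axis. Payload 3.4 kg.
Tool frame: the origin (TCP) lies at the very end of the fingers, on their centre line; the grasp point (between the pads) lies 19 mm behind it (env.hold_point_z is the distance from the TCP to the grasp point, in mm); y points along the fingers, z is the direction in which the jaws open and shut, and the axes are right-handed (so a half turn about y gives the same grasp; the last joint's range is limited). The gripper opens to 85 mm and grips with 20 to 120 N. Pads are 22 mm wide; open, the fingers measure 114 mm over their backs; the gripper's body (76 mm by 85 mm) begins 54 mm behind the grasp point. The pads swing forward as they close: fully open they stand 13 mm farther back than shut.
Start: joints at [-1.294, 0.276, 1.505, -0, 1.361, -0.121], TCP at [222.753, -530.138, 204.728] pointing down, gripper open.
Joint ranges: [-2.89, 2.89], [-0.75, 2.08], [0.22, 2.7], [-1.18, 4.32], [0.11, 2.71], [-2.7, 2.7]. Speed limits (rad/s): [2.57, 2.57, 3.14, 3.14, 3.14, 3.14].

INTERFACE

Orientations are given as a unit quaternion [w, x, y, z].
In Python, from bench import env, viewer gives the robot as it stands.
- The arm moves only by the shell command python3 -m crank 'ROWS' [OPENING] [FORCE]. ROWS is a JSON object of lists of equal length, an entry for each row: "translation": the shift along the tool's x, y, z in m, a list of three; "turn": the turn, a rotation vector about the tool's x, y, z in degrees, a list of three. A call has exactly 5 rows; each row is the pose to reach, as a shift and turn from the pose commanded when the call began, along the tool's axes at that moment; what a row does not reach only later rows make up. A row lasts 1/10 s, in which the tool goes at most 50 mm and 8.59 degrees, less where a joint would pass 70% of its speed; a pose out of reach is approached as far as the arm can. A call with a gripper value outside its range is refused whole. OPENING is the closure in counts, from 0 (fully open) to 255 (shut), set as the call begins (- or left out, the last holds). The fingers move at their own pace and stop on an object; FORCE is the grip in N (left out, the last holds). Time passes only in rows, so rows that repeat a pose let the fingers close, or fill a call up. It gives the time, the measured TCP pose, the force and the opening at its end, in the units of the state.
- env.read_state(): the state, without advancing time (a new reading comes with each control period).
- viewer.capture(name): name is "scene" or "top" or "wrist"; returns the picture (400x640x3 uint8, blue, green, red); there is no depth.
- viewer.calibration(name): a dict with "fx", "fy", "cx", "cy" (pixels), "k1" (the pictures are not rectified: a ray, as slopes to the right and down, at radius r is drawn at 1 + k1 r^2 times it, then the intrinsics apply), "cam_to_world" (4x4, takes a point from camera to world coordinates). Camera axes: x right, y up, looking along -z (the intrinsics and any distortion apply to the point x, -y, -z); pixel columns grow to the right and rows downward; lengths in mm; the calibration is good to about 2 mm. A picture is of the moment at which its call begins: read the wrist's pose just before it. calibration takes no time and is no camera call; for the wrist camera it gives the pose at the moment of the call.
- env.hand_in(): hands the job in, once; it reports no verdict.
The state is a dict: "t": time; "q": joint angles; "joint_vel": joint speeds; "joint_torque": joint torques, N m; "eef_pos": TCP position; "ee_rot": TCP orientation; "ft_force": force on the tool from outside, world axes, zero at the start; "ft_torque": the same for the moment, N m; "finger_gap": opening from 0.0 (shut) to 1.0 (fully open).
Only numpy, scipy, OpenCV 4.12 (cv2) and the standard library are available. Lean on these libraries where they do the work, as an engineer would, in place of code of your own. Each camera call takes 0.05 s, during which the arm holds its last target.

TASK

The snack case's door has been washed and stands in the draining rack. Lift it out and hang it back on the case, lowering both of its sockets onto the two hinge pins together, feeling your way on without ever forcing, knocking or dropping it, until it sits fully down; then swing it shut against its bumpers, let go, and leave everything else where it is.

Things in the scene. Friction and masses are not known exactly. Their poses are not given: they have to be found in the camera images.
- door: Lift-off door: aluminium frame 14 mm thick (own x), 240 wide (own y), 210 high (own z), 4 mm clear pane. About 0.32 kg, centre of mass mid-width within 2 mm. Origin: centre of the underside. Outside face to own -x, with a black knob 21 mm proud 106 mm from the middle at the free edge; hinge edge at own +y. Starts upright in the rack, underside 12 mm up. Hung, it turns freely and its free edge sags up to 7 mm.
- door_grip (a point): on the door: middle of the top edge, own (0, 0, 210) mm. The top rail is plain, 14 mm thick and 32 mm high, to be pinched from above
- door_socket (a point): on the door: centre of the lower end of the lower of two black upright socket tubes, own (0, 136, 30) mm. Each is round, 18 mm outside, 11 mm bore, 22 mm long, open at both ends, 16 mm out from the hinge edge. Seated, this point is on the lower collar and the door's underside 12 mm above the table at the hinge
- door_socket_top (a point): on the door: centre of the lower end of the upper socket tube, straight above the lower one, own (0, 136, 160) mm
- door_free_edge (a point): on the door's inside face near the free edge, own (7, -112, 120) mm; this spot meets the bumpers when the door is shut
- snack_case: Countertop snack case, fixed, 250 mm wide (own y), 200 deep (own x), 246 high; wooden floor and top, clear sides and back, open front. Origin: foot of the middle of the front face, on the table; inside is own +x, hinge at own +y. The door goes on standing open, square to the front (door yaw = case yaw minus 90 degrees), free edge away from the case. Shut, door and case have the same yaw.
- hinge_mark (a point): nominal axis of the two pintles, at the lower seat: own (-16, 139, 42) mm of the case. The hinge plate is clamped in slotted holes over shims: the true axis is vertical, but up to 5 mm off in the case's own x and up to 7 mm off in its own y, different each time. Find it by feel (touch the pintles from the side with the socket tubes) or by sight. It does not yield
- hinge_mark_top (a point): nominal axis at the upper seat, own (-16, 139, 172) mm of the case; same shift as the lower. Each pintle is an upright greased brass pin, straight, 8 mm thick and 16 mm tall with a flat tip, on a steel collar 18 mm across, whose top is the seat: seats 42 and 172 mm, tips 58 and 188 mm above the table
- cornice (a point): on the case: middle of the lower front edge of the cornice that overhangs the shut door, own (-16, -6, 230) mm; it runs from own y -125 to +113 mm. It clears the hung door by 8 mm, so the door cannot be lowered on while shut
- bumper (a point): between the two rubber door bumpers (9 mm thick) at the case's right front edge, on their outer faces, own (-9, -112, 120) mm of the case; the shut door rests against them
- rack: White draining rack, fixed, base 180 x 160 mm, 12 mm thick (boards stand on it); three slots 17 mm wide, 50 mm apart along own x, each between four steel pins 6 mm thick that reach 67 mm above the table at own y = +-55 mm. Origin: centre of the underside. The door may stand in any slot, with the rack's yaw
- cutting_board: pale wooden board 14 x 160 x 100 mm standing on edge in another slot of the rack; not to be disturbed. Origin: centre of the underside
- green_board: green plastic board 14 x 150 x 95 mm standing on edge in another slot of the rack; not to be disturbed. Origin: centre of the underside
- bar_box: red carton 50 x 90 x 35 mm on the floor of the snack case; not to be disturbed. Origin: centre of the underside
- biscuit_box: brown carton 60 x 70 x 70 mm on the floor of the snack case; not to be disturbed. Origin: centre of the underside
- green_bottle: green drink bottle with yellow cap, 62 mm across, 190 mm tall; not to be disturbed. Origin: centre of the underside
- red_cap_bottle: clear drink bottle with red cap, 62 mm across, 190 mm tall; not to be disturbed. Origin: centre of the underside
- cup: white drinking cup, 74 mm across, 85 mm tall; not to be disturbed. Origin: centre of the underside
- choc_bars: yellow and red chocolate bar, 30 x 110 x 14 mm, lying on the table; not to be disturbed. Origin: centre of the underside

How it is judged:
By the outcome, as a careful person would: the job done as asked, in the order asked, and still so for the second after the job is handed in, with the robot touching nothing.
It also fails if it takes over 67 s, if anything falls off the work surface, if the arm or the gripper's body presses on something with over 40 N, if the wrist force passes 120 N, or if a joint passes its speed limit or range.

## Working session

There is one attempt and no reset: what is moved stays moved. The work goes in short steps, Python scripts to look and compute and a shell command to move; the robot and the scene stay as the last step left them, time stands still between calls to the robot, and variables do not carry over. Pictures are saved under pics/ and viewed, and the job is handed in when it is done.

```bash
ls; mkdir -p pics
cat > cap.py <<'E'
import sys,json,cv2,numpy as np
from bench import env,viewer
tag=sys.argv[1]
for n in sys.argv[2:]:
    c=viewer.calibration(n); im=viewer.capture(n)
    cv2.imwrite(f'pics/{tag}_{n}.png',im)
    c={k:(v.tolist() if hasattr(v,'tolist') else v) for k,v in c.items()}
    json.dump(c,open(f'pics/{tag}_{n}.json','w'))
    print(n,im.shape,c)
E
python3 cap.py a scene top wrist; python3 -c "
from bench import env
print(env.read_state(), env.hold_point_z)"
```

```text
pics
scene (400, 640, 3) {'fx': 373.66066970657783, 'fy': 373.66066970657783, 'cx': 316.8389332006222, 'cy': 204.11694747651634, 'k1': -0.027620973532090615, 'cam_to_world': [[-0.4757535087222634, 0.7430976123382943, -0.4706001885630531, -73.51527523527204], [-0.8795118403675802, -0.40849622134366653, 0.24411013866936793, 341.3055742166571], [-0.010840737598846918, 0.5300346929070513, 0.8479066592044437, 1289.0773019305927], [0.0, 0.0, 0.0, 1.0]]}
top (400, 640, 3) {'fx': 365.4965920571188, 'fy': 365.4965920571188, 'cx': 321.330029136032, 'cy': 199.13647197170368, 'k1': -0.01332061286297033, 'cam_to_world': [[0.0010275750377586707, 0.985997283155912, -0.16675821328708915, 400.5636668667609], [-0.999983031368223, 0.0019693962549125533, 0.005482559074982019, 42.58577483715725], [0.00573420135339756, 0.1667497498875236, 0.9859825758335119, 1146.065778360128], [0.0, 0.0, 0.0, 1.0]]}
wrist (400, 640, 3) {'fx': 341.5273819125929, 'fy': 341.5273819125929, 'cx': 321.48181469080885, 'cy': 200.8511239487871, 'k1': -0.06246448919050167, 'cam_to_world': [[0.3868724024535475, 0.8770462177594905, 
[... 221 characters left out ...]
.0, 0.0, 1.0]]}
{'t': 0.15, 'q': array([-1.29397544e+00,  2.76444975e-01,  1.50583374e+00, -4.37800666e-05,
        1.36068806e+00, -1.21016314e-01]), 'joint_vel': array([ 0.0005679 , -0.00314264, -0.00223896,  0.00015695, -0.00100307,
        0.00231164]), 'joint_torque': array([ 6.81566435e-04, -4.17147660e+01, -2.46033651e+01, -2.42447204e-04,
        7.60350027e-03,  1.57111640e-05]), 'eef_pos': array([ 222.62355126, -529.69404524,  204.0445793 ]), 'ee_rot': array([ 0.13968117, -0.13978697,  0.6936456 , -0.69267925]), 'ft_force': array([-0.50927438, -0.35395444,  0.18868089]), 'ft_torque': array([-0.04005507,  0.04641096, -0.02857899]), 'finger_gap': 1.000573171964343} 18.700000000000003
```

View pics/a_scene.png

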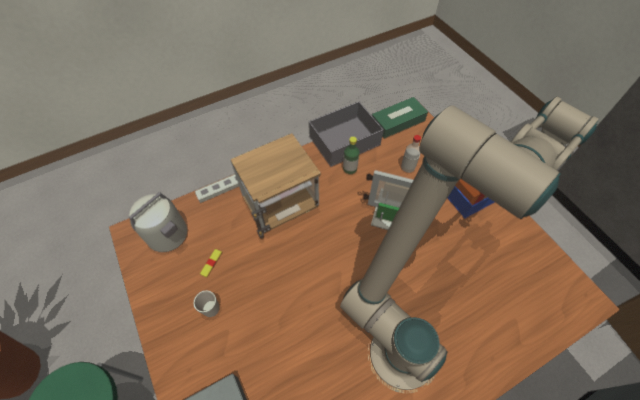

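View pics/a_top.png

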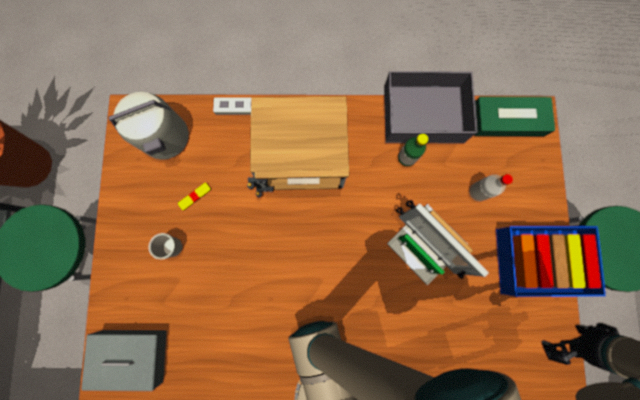

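View pics/a_wrist.png

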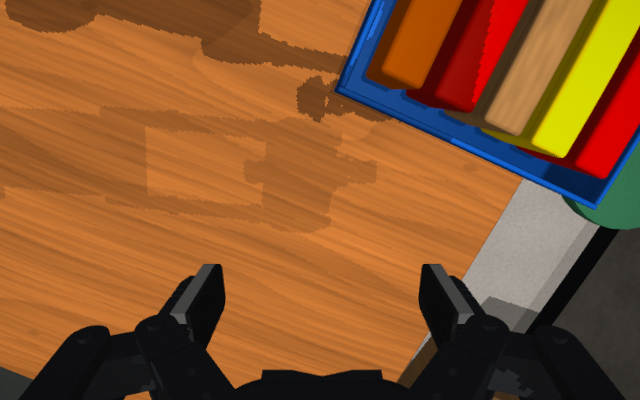

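Run:
```python
import cv2
a=cv2.imread('pics/a_top.png')
cv2.imwrite('pics/z1.png',cv2.resize(a[170:300,370:510],None,fx=5,fy=4.6,interpolation=cv2.INTER_CUBIC))
cv2.imwrite('pics/z2.png',cv2.resize(a[90:210,230:360],None,fx=6,fy=5,interpolation=cv2.INTER_CUBIC))
```

```text
(no output)
```

View pics/z1.png

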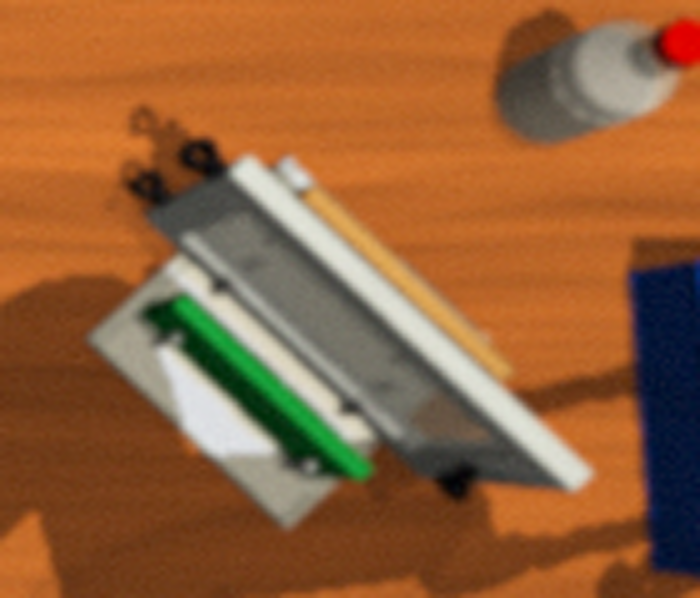

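View pics/z2.png

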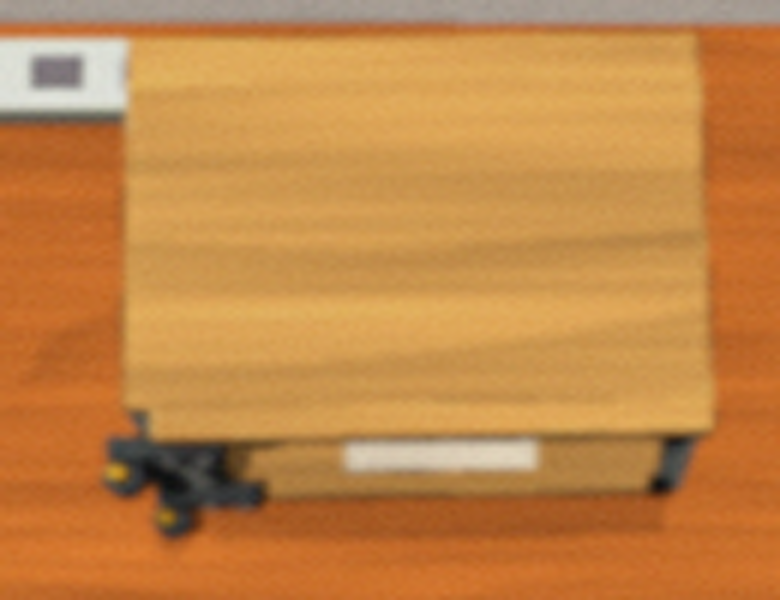

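```bash
cat > lib.py <<'E'
import json,numpy as np
from scipy.optimize import least_squares
def load(f): 
    c=json.load(open(f)); c['T']=np.array(c['cam_to_world']); return c
def proj(c,P):
    P=np.atleast_2d(P).astype(float); R=c['T'][:3,:3]; p=(P-c['T'][:3,3])@R
    s=np.c_[p[:,0]/-p[:,2], -p[:,1]/-p[:,2]]; r2=(s**2).sum(1,keepdims=True)
    s=s*(1+c['k1']*r2); return np.c_[c['fx']*s[:,0]+c['cx'],c['fy']*s[:,1]+c['cy']]
def back(c,uv,z):
    d=np.array([(uv[0]-c['cx'])/c['fx'],(uv[1]-c['cy'])/c['fy']]); s=d.copy()
    for _ in range(20): s=d/(1+c['k1']*(s@s))
    ray=c['T'][:3,:3]@np.array([s[0],-s[1],-1]); o=c['T'][:3,3]
    return o+ray*(z-o[2])/ray[2]
def tri(obs):
    f=lambda X: np.concatenate([(proj(c,X)[0]-uv) for c,uv in obs])
    r=least_squares(f,[400,100,100]); return r.x,r.fun
E
python3 - <<'E'
from lib import *
c=load('pics/a_top.json')
z1=lambda u,v:(370+u/5,170+v/4.6)
z2=lambda u,v:(230+u/6,90+v/5)
for n,p in dict(hA=z1(232,172),hB=z1(256,155),fA=z1(570,492),fB=z1(592,474)).items(): print(n,back(c,p,222))
for n,p in dict(fl=z2(150,440),fr=z2(713,432),bl=z2(128,40),br=z2(697,33)).items(): print(n,back(c,p,246))
print('pinU',back(c,z2(116,471),188)); print('pinL',back(c,z2(172,517),58))
E
```

```text
hA [ 535.89862483 -206.01555924  222.        ]
hB [ 545.49942517 -218.77665649  222.        ]
fA [ 361.20416991 -367.66674689  222.        ]
fB [ 370.74902602 -379.40496616  222.        ]
fl [606.49438849 204.84409617 246.        ]
fr [611.16797686 -31.82229098 246.        ]
bl [821.29882989 221.34301338 246.        ]
br [826.02087578 -27.36411545 246.        ]
pinU [602.74416925 229.92341928 188.        ]
pinL [601.81047075 226.14348911  58.        ]
```

```bash
cat > go.py <<'E'
# usage: go.py x y z yawcam_deg  -> shift in tool axes (m) and turn (deg) needed from the measured pose
import sys,numpy as np
from scipy.spatial.transform import Rotation as Ro
from bench import env
def Rt(a):  # cam direction angle a (deg): tool y=down, tool z = jaw axis, tool x = cam dir or opposite
    a=np.radians(a); d=np.array([np.cos(a),np.sin(a),0]); y=np.array([0,0,-1.])
    x=SX*d; return np.c_[x,y,np.cross(x,y)]
s=env.read_state(); q=s['ee_rot']; R=Ro.from_quat([q[1],q[2],q[3],q[0]]).as_matrix()
SX=1
p=s['eef_pos']
print('t',round(s['t'],2),'pos',p.round(2),'q',s['q'].round(2),'xdir ang',np.degrees(np.arctan2(R[1,0],R[0,0])).round(2),'tilt',R[:,1].round(4),'F',s['ft_force'].round(2),'T',s['ft_torque'].round(2),'gap',round(s['finger_gap'],3))
if len(sys.argv)>4:
    x,y,z,a=map(float,sys.argv[1:5]); Tg=Rt(a)
    print('shift',(R.T@(np.array([x,y,z])-p)/1000).round(4).tolist(),'turn',Ro.from_matrix(R.T@Tg).as_rotvec(degrees=True).round(2).tolist())
E
python3 go.py 590 235 330 90
```

```text
t 0.15 pos [ 222.62 -529.69  204.04] q [-1.29  0.28  1.51 -0.    1.36 -0.12] xdir ang -157.21 tilt [-4.0e-04  1.3e-03 -1.0e+00] F [-0.51 -0.35  0.19] T [-0.04  0.05 -0.03] gap 1.001
shift [-0.635, -0.1251, -0.5628] turn [0.06, 112.79, 0.07]
```

```bash
sed -i 's/^SX=1/SX=-1/' go.py; python3 -m crank '{"translation":[[-0.02,-0.03,-0.015],[-0.045,-0.06,-0.035],[-0.07,-0.09,-0.06],[-0.1,-0.11,-0.09],[-0.13,-0.125,-0.12]],"turn":[[0,-6,0],[0,-13,0],[0,-20,0],[0,-27,0],[0,-34,0]]}'; python3 go.py 590 235 330 90
```

```text
t: 0.65
eef_pos: [296.6, -368.1, 331.0]
ee_rot: [-0.338, 0.337, -0.621, 0.622]
ft_force: [0.9, -0.0, -0.7]
finger_gap: 1.003
t 0.65 pos [ 296.64 -368.08  331.04] q [-1.04  0.07  1.46  0.    1.61 -0.46] xdir ang -122.97 tilt [ 0.0011 -0.0013 -1.    ] F [ 0.93 -0.01 -0.67] T [-0.05  0.02 -0.01] gap 1.003
shift [-0.6656, 0.0006, -0.082] turn [-0.08, -32.97, 0.05]
```

```bash
python3 -m crank '{"translation":[[-0.045,0,-0.006],[-0.09,0,-0.012],[-0.135,0,-0.018],[-0.18,0,-0.024],[-0.225,0,-0.03]],"turn":[[0,-4,0],[0,-8,0],[0,-12,0],[0,-16,0],[0,-20,0]]}'; python3 go.py 590 235 330 90
```

```text
t: 1.15
eef_pos: [394.5, -162.6, 329.6]
ee_rot: [-0.44, 0.44, -0.554, 0.554]
ft_force: [0.7, -0.4, -0.9]
finger_gap: 1.002
t 1.15 pos [ 394.48 -162.62  329.62] q [-0.55 -0.    1.54 -0.    1.61 -0.33] xdir ang -103.06 tilt [ 2.e-04 -1.e-04 -1.e+00] F [ 0.69 -0.41 -0.92] T [-0.06 -0.04  0.01] gap 1.002
shift [-0.4315, -0.0004, 0.1006] turn [-0.01, -13.06, 0.01]
```

```bash
python3 -m crank '{"translation":[[-0.045,0,0.01],[-0.09,0,0.02],[-0.135,0,0.03],[-0.18,0,0.04],[-0.225,0,0.05]],"turn":[[0,-3,0],[0,-6,0],[0,-9,0],[0,-12,0],[0,-13,0]]}'; python3 go.py 590 235 330 90
```

```text
t: 1.65
eef_pos: [494.6, 45.1, 329.6]
ee_rot: [-0.499, 0.5, -0.5, 0.501]
ft_force: [0.6, -1.4, 0.7]
finger_gap: 0.998
t 1.65 pos [494.64  45.08 329.58] q [-0.05  0.11  1.42 -0.    1.61 -0.05] xdir ang -90.12 tilt [ 1.e-04 -4.e-04 -1.e+00] F [ 0.65 -1.39  0.73] T [-0.01 -0.01  0.05] gap 0.998
shift [-0.1901, -0.0005, 0.095] turn [-0.0, -0.12, 0.02]
```

```bash
python3 -m crank '{"translation":[[-0.045,0,0.006],[-0.09,0,0.012],[-0.135,0,0.018],[-0.175,0,0.024],[-0.205,0,0.03]],"turn":[[0,0,0],[0,0,0],[0,0,0],[0,0,0],[0,0,0]]}'; python3 go.py 590 235 330 90; python3 cap.py b wrist top; python3 go.py
```

```text
t: 2.15
eef_pos: [524.7, 250.8, 329.1]
ee_rot: [0.499, -0.5, 0.501, -0.5]
ft_force: [0.9, -0.5, 0.2]
finger_gap: 0.998
t 2.15 pos [524.7  250.76 329.11] q [0.33 0.25 1.25 0.   1.65 0.33] xdir ang -90.1 tilt [-9.e-04  3.e-04 -1.e+00] F [ 0.86 -0.46  0.24] T [-0.05 -0.    0.03] gap 0.998
shift [0.0157, -0.0009, 0.0653] turn [0.05, -0.1, -0.02]
wrist (400, 640, 3) {'fx': 341.5273819125929, 'fy': 341.5273819125929, 'cx': 321.48181469080885, 'cy': 200.8511239487871, 'k1': -0.06246448919050167, 'cam_to_world': [[0.9999964394432347, 0.0017142412505039744, 0.002045110702943588, 524.1617891029316], [-0.002261695594411232, 0.9511895238514482, 0.30859905127574927, 329.4548396793082], [-0.0014162746521931087, -0.3086025779091766, 0.9511900141790384, 499.06867258682735], [0.0, 0.0, 0.0, 1.0]]}
top (400, 640, 3) {'fx': 365.4965920571188, 'fy': 365.4965920571188, 'cx': 321.330029136032, 'cy': 199.13647197170368, 'k1': -0.01332061286297033, 'cam_to_world': [[0.0010275750377586707, 0.985997283155912, -0.16675821328708915, 400.5636668667609], [-0.999983031368223, 0.0019693962549125533, 0.005482559074982019, 42.58577483715725], [0.00573420135339756, 0.1667497498875236, 0.9859825758335119, 1146.065778360128], [0.0, 0.0, 0.0, 1.0]]}
t 2.25 pos [525.16 251.87 328.36] q [0.33 0.25 1.25 0.   1.65 0.33] xdir ang -89.94 tilt [-0.0014  0.0014 -1.    ] F [-0.32 -0.43  0.67] T [-0.03 -0.02  0.01] gap 1.003
```

View pics/b_wrist.png

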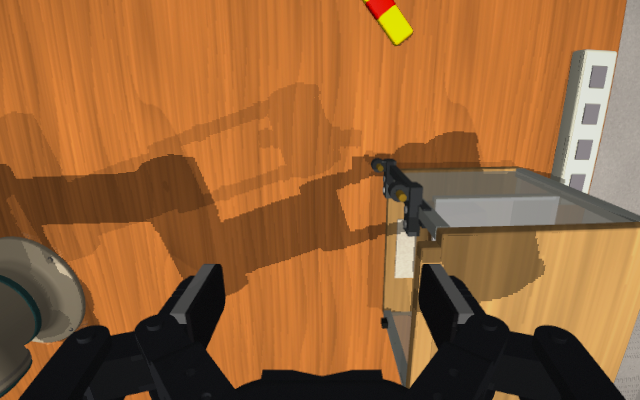

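```bash
python3 - <<'E'
import cv2
a=cv2.imread('pics/b_wrist.png')
cv2.imwrite('pics/z3.png',cv2.resize(a[145:245,355:455],None,fx=6,fy=6,interpolation=cv2.INTER_CUBIC))
E
python3 go.py 590 235 300 90
```

```text
t 2.25 pos [525.16 251.87 328.36] q [0.33 0.25 1.25 0.   1.65 0.33] xdir ang -89.94 tilt [-0.0014  0.0014 -1.    ] F [-0.32 -0.43  0.67] T [-0.03 -0.02  0.01] gap 1.003
shift [0.017, 0.0282, 0.0649] turn [0.08, 0.06, -0.08]
```

View pics/z3.png

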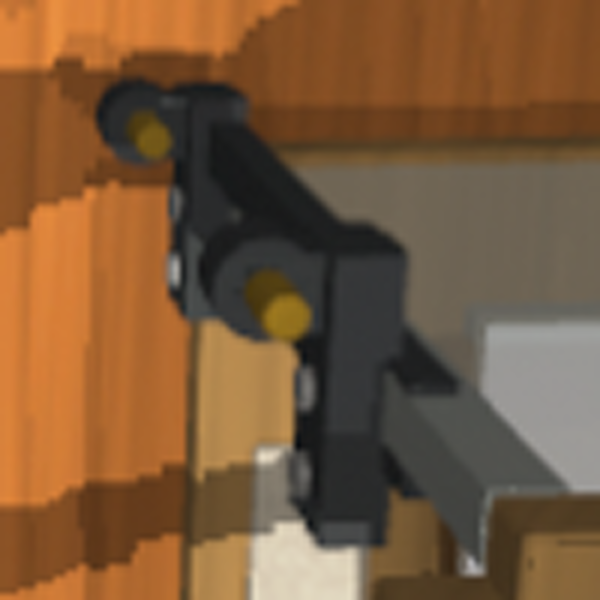

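```bash
python3 -m crank '{"translation":[[0.004,0.006,0.015],[0.008,0.012,0.03],[0.013,0.02,0.048],[0.017,0.028,0.065],[0.017,0.028,0.065]],"turn":[[0,0,0],[0,0,0],[0,0,0],[0,0,0],[0,0,0]]}'; python3 cap.py c wrist; python3 go.py
python3 - <<'E'
import cv2
from lib import *
a=cv2.imread('pics/c_wrist.png')
c=load('pics/b_wrist.json')
print(back(c,(402.4,197.4),188),back(c,(380.2,167.75),58))
c=load('pics/c_wrist.json'); u,v=proj(c,[602,228,120])[0]; print(u,v)
u,v=int(u)-50,int(v)-50; print('off',u,v)
cv2.imwrite('pics/z4.png',cv2.resize(a[v:v+100,u:u+100],None,fx=6,fy=6,interpolation=cv2.INTER_CUBIC))
E
```

```text
t: 2.75
eef_pos: [592.3, 228.5, 298.7]
ee_rot: [0.497, -0.499, 0.502, -0.501]
ft_force: [-0.1, -0.9, -0.7]
finger_gap: 0.998
wrist (400, 640, 3) {'fx': 341.5273819125929, 'fy': 341.5273819125929, 'cx': 321.48181469080885, 'cy': 200.8511239487871, 'k1': -0.06246448919050167, 'cam_to_world': [[0.9999638575638701, 0.0062417160950660276, 0.005772741651178336, 592.5434193977859], [-0.007725576665431907, 0.9505552853593064, 0.31045928064832035, 307.56471691242075], [-0.0035495113986561133, -0.31049265765179473, 0.9505691508318344, 468.4431888158328], [0.0, 0.0, 0.0, 1.0]]}
t 2.8 pos [591.   229.3  299.72] q [ 0.26  0.34  1.19 -0.    1.62  0.27] xdir ang -90.36 tilt [-3.2e-03 -9.0e-04 -1.0e+00] F [-0.78  0.12  0.22] T [-0.02  0.03 -0.05] gap 0.998
[600.97712512 231.86761714 188.        ] [600.77462012 232.12268718  58.        ]
332.3275368310171 169.56636846329283
off 282 119
```

View pics/z4.png

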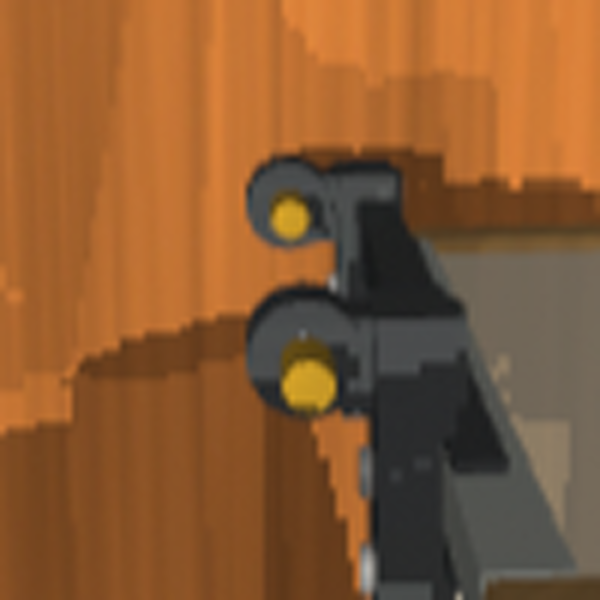

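```bash
python3 - <<'E'
from lib import *
c=load('pics/c_wrist.json')
print(back(c,(333.1,182.9),188),back(c,(330.1,154.8),58))
b=load('pics/b_wrist.json'); t=load('pics/a_top.json')
print(tri([(c,(333.1,182.9)),(b,(402.4,197.4)),(t,(249.2,184.1))]))
print(tri([(c,(330.1,154.8)),(b,(380.2,167.75)),(t,(258.6,193.3))]))
E
python3 go.py 453 -293 330 43
```

```text
[600.83213146 231.94546976 188.        ] [600.95138235 232.1681156   58.        ]
(array([601.14444673, 231.53988934, 186.94324915]), array([ 0.32928266,  0.13466499, -0.0965409 , -0.00362688, -0.4164132 ,
        0.76551293]))
(array([601.93347433, 230.00853493,  48.23201261]), array([ 0.63005208,  0.28721411, -0.39606169, -0.03014838, -0.67629863,
        0.64107115]))
t 2.8 pos [591.   229.3  299.72] q [ 0.26  0.34  1.19 -0.    1.62  0.27] xdir ang -90.36 tilt [-3.2e-03 -9.0e-04 -1.0e+00] F [-0.78  0.12  0.22] T [-0.02  0.03 -0.05] gap 0.998
shift [0.5232, -0.0294, -0.1348] turn [0.15, 46.64, 0.12]
```

```bash
python3 -m crank '{"translation":[[0.042,-0.006,-0.0105],[0.084,-0.012,-0.021],[0.13,-0.018,-0.033],[0.175,-0.024,-0.045],[0.22,-0.029,-0.057]],"turn":[[0,4,0],[0,8,0],[0,12,0],[0,16,0],[0,20,0]]}'; python3 go.py 453 -293 330 43
```

```text
t: 3.3
eef_pos: [531.1, 9.7, 331.7]
ee_rot: [-0.404, 0.403, -0.58, 0.581]
ft_force: [0.5, -0.3, 1.2]
finger_gap: 1.0
t 3.3 pos [531.11   9.72 331.71] q [-0.11  0.16  1.35  0.    1.63  0.24] xdir ang -110.34 tilt [ 1.2e-03  1.0e-04 -1.0e+00] F [ 0.54 -0.35  1.21] T [-0.04 -0.    0.01] gap 1.0
shift [0.311, 0.0016, 0.032] turn [-0.05, 26.66, -0.04]
```

```bash
python3 -m crank '{"translation":[[0.042,0,0.004],[0.084,0,0.008],[0.128,0,0.012],[0.172,0,0.017],[0.216,0,0.022]],"turn":[[0,4,0],[0,8,0],[0,12,0],[0,16,0],[0,20,0]]}'; python3 go.py 453 -293 330 43
```

```text
t: 3.8
eef_pos: [477.2, -200.4, 331.5]
ee_rot: [-0.297, 0.296, -0.642, 0.642]
ft_force: [1.4, 0.2, 0.7]
finger_gap: 0.998
t 3.8 pos [ 477.17 -200.44  331.54] q [-0.53  0.14  1.38  0.    1.62  0.17] xdir ang -130.37 tilt [ 1.2e-03 -1.0e-04 -1.0e+00] F [1.36 0.22 0.65] T [ 0.04 -0.05 -0.  ] gap 0.998
shift [0.0862, 0.0015, 0.0415] turn [-0.05, 6.63, -0.04]
```

```bash
python3 -m crank '{"translation":[[0.02,0,0.01],[0.045,0,0.022],[0.068,0,0.033],[0.086,0,0.0415],[0.086,0,0.0415]],"turn":[[0,2,0],[0,4,0],[0,6,0],[0,6.6,0],[0,6.6,0]]}'; python3 cap.py d wrist;python3 go.py 453 -293 330 43
```

```text
t: 4.3
eef_pos: [453.5, -293.7, 330.9]
ee_rot: [-0.259, 0.259, -0.658, 0.658]
ft_force: [0.3, -0.6, 0.5]
finger_gap: 1.001
wrist (400, 640, 3) {'fx': 341.5273819125929, 'fy': 341.5273819125929, 'cx': 321.48181469080885, 'cy': 200.8511239487871, 'k1': -0.06246448919050167, 'cam_to_world': [[0.6816752747184355, 0.6959055677274967, 0.2259076374171837, 510.4019292889784], [-0.7316542463518959, 0.6479708091759091, 0.21169764819467038, -239.83075364493172], [0.0009400174372575585, -0.30959533468995587, 0.9508679430422656, 500.7468284649834], [0.0, 0.0, 0.0, 1.0]]}
t 4.35 pos [ 453.89 -292.08  330.95] q [-0.7   0.18  1.33  0.    1.63  0.12] xdir ang -136.92 tilt [ 2.e-04  6.e-04 -1.e+00] F [0.01 1.01 0.6 ] T [-0.05 -0.01  0.  ] gap 1.002
shift [0.0013, 0.0009, 0.0001] turn [0.01, 0.08, -0.03]
```

View pics/d_wrist.png

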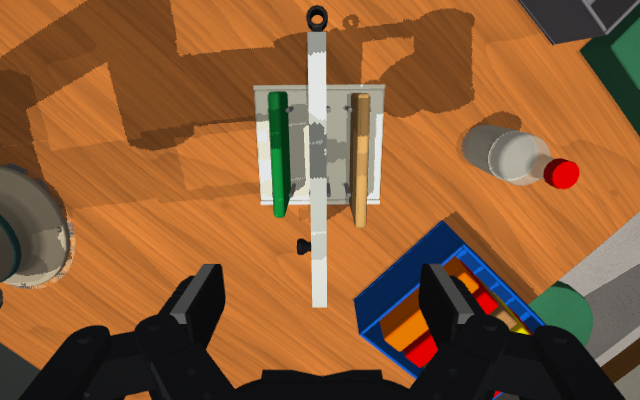

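Run:
```python
import cv2,numpy as np
a=cv2.imread('pics/d_wrist.png')
h=cv2.resize(a[0:60,285:350],None,fx=6,fy=6,interpolation=cv2.INTER_CUBIC)
f=cv2.resize(a[255:315,285:350],None,fx=6,fy=6,interpolation=cv2.INTER_CUBIC)
cv2.imwrite('pics/z5.png',np.hstack([h,f]))
```

```text
(no output)
```

View pics/z5.png

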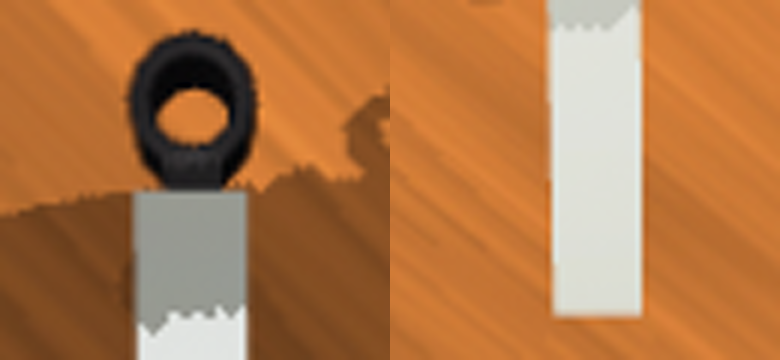

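```bash
python3 - <<'E'
from lib import *
c=load('pics/d_wrist.json')
C=[(306.75,31.4),(326,31.4),(311.75,307.25),(326.6,307.25)]
P=[back(c,p,222) for p in C]
for p in P: print(p.round(1))
h=(P[0]+P[1])/2; f=(P[2]+P[3])/2; d=h-f
print(h,f,'len',np.linalg.norm(d),'ang',np.degrees(np.arctan2(d[1],d[0])),'mid',(h+f)/2)
u=d/np.linalg.norm(d); print('socket pred',(h+f)/2+136*u, 'top ring z=194 seen', back(c,(285+192/6-.4,110/6-.4),194))
E
python3 go.py
```

```text
[ 534.3 -202.8  222. ]
[ 544.2 -213.4  222. ]
[ 359.1 -368.4  222. ]
[ 368.8 -378.9  222. ]
[ 539.26086768 -208.07142544  222.        ] [ 363.91946654 -373.63265433  222.        ] len 241.1537423852551 ang 43.35668932528594 mid [ 451.59016711 -290.85203989  222.        ]
socket pred [ 550.47492966 -197.4828601   222.        ] top ring z=194 seen [ 549.83339775 -198.03394411  194.        ]
t 4.35 pos [ 453.89 -292.08  330.95] q [-0.7   0.18  1.33  0.    1.63  0.12] xdir ang -136.92 tilt [ 2.e-04  6.e-04 -1.e+00] F [0.01 1.01 0.6 ] T [-0.05 -0.01  0.  ] gap 1.002
```

```bash
python3 go.py 451.6 -290.9 190 43.36
```

```text
t 4.35 pos [ 453.89 -292.08  330.95] q [-0.7   0.18  1.33  0.    1.63  0.12] xdir ang -136.92 tilt [ 2.e-04  6.e-04 -1.e+00] F [0.01 1.01 0.6 ] T [-0.05 -0.01  0.  ] gap 1.002
shift [0.0009, 0.1409, -0.0024] turn [0.01, -0.28, -0.03]
```

```bash
python3 -m crank '{"translation":[[0.0005,0.03,-0.0015],[0.0009,0.065,-0.0024],[0.0009,0.1,-0.0024],[0.0009,0.128,-0.0024],[0.0009,0.141,-0.0024]],"turn":[[0,-0.3,0],[0,-0.3,0],[0,-0.3,0],[0,-0.3,0],[0,-0.3,0]]}' 120; python3 cap.py e wrist;python3 go.py 451.6 -290.9 190 43.36
```

```text
t: 4.85
eef_pos: [451.0, -287.7, 187.3]
ee_rot: [0.262, -0.263, 0.658, -0.655]
ft_force: [0.2, -0.2, 0.2]
finger_gap: 0.533
wrist (400, 640, 3) {'fx': 341.5273819125929, 'fy': 341.5273819125929, 'cx': 321.48181469080885, 'cy': 200.8511239487871, 'k1': -0.06246448919050167, 'cam_to_world': [[0.6887764121271851, 0.6886471907919104, 0.2266100190009491, 507.823527999697], [-0.7249598243002859, 0.6561938387864156, 0.2093869601700265, -234.16938277911865], [-0.004506356366148971, -0.30850395873174147, 0.9512123843806615, 357.25223547628457], [0.0, 0.0, 0.0, 1.0]]}
t 4.9 pos [ 450.48 -287.36  186.15] q [-0.7   0.23  1.62  0.    1.3   0.11] xdir ang -136.43 tilt [-0.0048  0.0053 -1.    ] F [-1.44  0.49 -1.21] T [ 0.04  0.04 -0.02] gap 0.53
shift [0.0016, -0.0039, 0.0033] turn [0.41, 0.21, -0.01]
```

View pics/e_wrist.png

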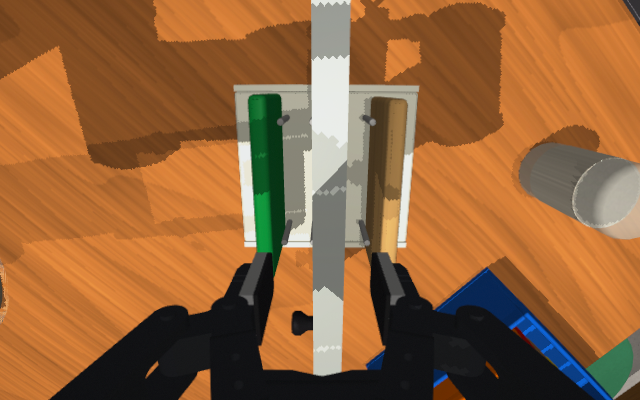

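```bash
cat > cmd.py <<'E'
# log of last rows typed; integrates the commanded pose
import numpy as np,json
from scipy.spatial.transform import Rotation as Ro
R=Ro.from_quat([-0.13978697,0.6936456,-0.69267925,0.13968117])
p=np.array([222.753,-530.138,204.728])
# exact start orientation: straight down, yaw from reading
def Rt(a):
    a=np.radians(a); x=-np.array([np.cos(a),np.sin(a),0]); y=np.array([0,0,-1.]); return Ro.from_matrix(np.c_[x,y,np.cross(x,y)])
R=Rt(22.79)
for l in open('log.txt'):
    l=l.split('#')[0].strip()
    if not l: continue
    v=np.array(eval(l)); p=p+R.apply(v[:3])*1000; R=R*Ro.from_rotvec(v[3:],degrees=True)
def state():return p,R
if __name__=='__main__':
    import sys
    from bench import env
    m=R.as_matrix(); s=env.read_state(); q=s['ee_rot']; Rm=Ro.from_quat([q[1],q[2],q[3],q[0]])
    print('cmd',p.round(2),'cam ang',(np.degrees(np.arctan2(-m[1,0],-m[0,0]))).round(2),'down',m[:,1].round(4))
    print('t',round(s['t'],2),'meas',s['eef_pos'].round(1),'rot diff',((R.inv()*Rm).as_rotvec(degrees=True)).round(2),'F',s['ft_force'].round(1),'T',s['ft_torque'].round(2),'gap',round(s['finger_gap'],3),'q',s['q'].round(2))
    if len(sys.argv)>4:
        x,y,z,a=map(float,sys.argv[1:5])
        print('shift',(m.T@(np.array([x,y,z])-p)/1000).round(4).tolist(),'turn',(R.inv()*Rt(a)).as_rotvec(degrees=True).round(2).tolist())
E
cat > log.txt <<'E'
-0.13,-0.125,-0.12,0,-34,0
-0.225,0,-0.03,0,-20,0
-0.225,0,0.05,0,-13,0
-0.205,0,0.03,0,0,0
0.017,0.028,0.065,0,0,0
0.22,-0.029,-0.057,0,20,0
0.216,0,0.022,0,20,0
0.086,0,0.0415,0,6.6,0
0.0009,0.141,-0.0024,0,-0.3,0
E
python3 cmd.py 451.6 -290.9 190 43.36
```

```text
cmd [ 452.13 -290.62  189.73] cam ang 43.49 down [ 0.  0. -1.]
t 4.9 meas [ 450.5 -287.4  186.2] rot diff [-0.41 -0.08  0.01] F [-1.4  0.5 -1.2] T [ 0.04  0.04 -0.02] gap 0.53 q [-0.7   0.23  1.62  0.    1.3   0.11]
shift [0.0006, -0.0003, -0.0002] turn [0.0, 0.13, 0.0]
```

```bash
python3 -m crank '{"translation":[[0,0,0],[0,0,0],[0,0,0],[0,0,0],[0,0,0]],"turn":[[0,0,0],[0,0,0],[0,0,0],[0,0,0],[0,0,0]]}' 170 70;  python3 cap.py f wrist;python3 cmd.py 451.6 -290.9 190 43.36
```

```text
t: 5.4
eef_pos: [452.4, -290.8, 190.4]
ee_rot: [-0.262, 0.262, -0.656, 0.657]
ft_force: [0.3, -0.2, -0.2]
finger_gap: 0.334
wrist (400, 640, 3) {'fx': 341.5273819125929, 'fy': 341.5273819125929, 'cx': 321.48181469080885, 'cy': 200.8511239487871, 'k1': -0.06246448919050167, 'cam_to_world': [[0.6878404591364842, 0.6907702946568777, 0.22296166216316116, 508.649795409609], [-0.7258597384766633, 0.6538348250824554, 0.21360632380148123, -236.4919201230547], [0.0017728038523776087, -0.3087659656261419, 0.9511363917112287, 360.3429119485075], [0.0, 0.0, 0.0, 1.0]]}
cmd [ 452.13 -290.62  189.73] cam ang 43.49 down [ 0.  0. -1.]
t 5.45 meas [ 452.3 -290.8  190.2] rot diff [0.06 0.   0.01] F [0.8 0.4 0.2] T [-0.04 -0.03  0.04] gap 0.328 q [-0.7   0.23  1.61 -0.    1.3   0.11]
shift [0.0006, -0.0003, -0.0002] turn [0.0, 0.13, 0.0]
```

View pics/f_wrist.png

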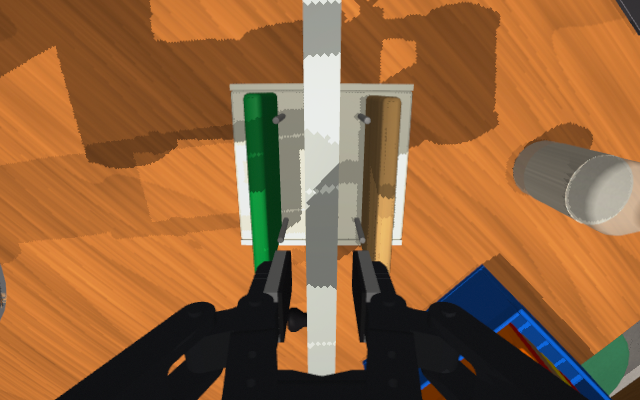

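```bash
python3 -m crank '{"translation":[[0,0,0],[0,0,0],[0,0,0],[0,0,0],[0,0,0]],"turn":[[0,0,0],[0,0,0],[0,0,0],[0,0,0],[0,0,0]]}' 255 70;  python3 cmd.py
```

```text
t: 5.95
eef_pos: [452.3, -290.9, 190.2]
ee_rot: [-0.262, 0.262, -0.656, 0.657]
ft_force: [-0.3, -0.8, 4.2]
finger_gap: 0.128
cmd [ 452.13 -290.62  189.73] cam ang 43.49 down [ 0.  0. -1.]
t 5.95 meas [ 452.3 -290.9  190.2] rot diff [ 0.06 -0.   -0.01] F [-0.3 -0.8  4.2] T [-0.05  0.1   0.01] gap 0.128 q [-0.7   0.23  1.61 -0.    1.3   0.11]
```

```bash
python3 -m crank '{"translation":[[0,-0.006,0],[0,-0.018,0],[0,-0.035,0],[0,-0.053,0],[0,-0.07,0]],"turn":[[0,0,0],[0,0,0],[0,0,0],[0,0,0],[0,0,0]]}';  echo 0,-0.07,0,0,0,0 >>log.txt; python3 cap.py g wrist; python3 cmd.py
```

```text
t: 6.45
eef_pos: [451.8, -290.3, 260.4]
ee_rot: [0.262, -0.262, 0.657, -0.656]
ft_force: [0.2, -0.8, -4.3]
finger_gap: 0.131
wrist (400, 640, 3) {'fx': 341.5273819125929, 'fy': 341.5273819125929, 'cx': 321.48181469080885, 'cy': 200.8511239487871, 'k1': -0.06246448919050167, 'cam_to_world': [[0.6878996194547856, 0.6901297335994849, 0.22475556579507397, 508.4107779029982], [-0.7258054298724111, 0.6544145192833107, 0.21200970477531525, -236.2434382021347], [-0.0007691044689380258, -0.3089702052837716, 0.9510714067435834, 430.29321400983787], [0.0, 0.0, 0.0, 1.0]]}
cmd [ 452.13 -290.62  259.73] cam ang 43.49 down [ 0.  0. -1.]
t 6.5 meas [ 453.1 -291.3  263.5] rot diff [ 0.26 -0.01  0.03] F [ 1.2 -1.  -0.9] T [ 0.03 -0.05 -0.01] gap 0.128 q [-0.7   0.19  1.48  0.    1.47  0.11]
```

View pics/g_wrist.png

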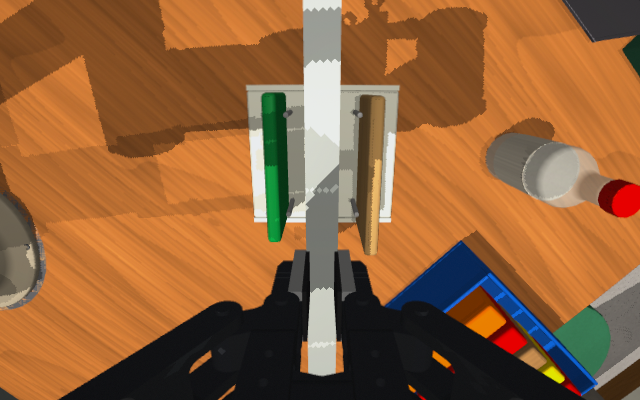

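```bash
python3 -m crank '{"translation":[[0,-0.014,0],[0,-0.03,0],[0,-0.045,0],[-0.005,-0.06,-0.01],[-0.015,-0.07,-0.025]],"turn":[[0,0,0],[0,0,0],[0,0,0],[0,0,0],[0,1,0]]}';  echo -0.015,-0.07,-0.025,0,1,0 >>log.txt; python3 cmd.py 400 229.4 330 1.1
```

```text
t: 7.0
eef_pos: [445.8, -262.7, 330.0]
ee_rot: [-0.256, 0.256, -0.659, 0.659]
ft_force: [0.9, 0.1, -3.4]
finger_gap: 0.128
cmd [ 445.81 -262.16  329.73] cam ang 42.49 down [ 0.  0. -1.]
t 7.0 meas [ 445.8 -262.7  330. ] rot diff [ 0.    0.1  -0.03] F [ 0.9  0.1 -3.4] T [ 0.   -0.03 -0.02] gap 0.128 q [-0.67  0.14  1.38 -0.    1.62  0.16]
shift [-0.2983, -0.0003, -0.3934] turn [0.0, 41.39, 0.0]
```

```bash
python3 -m crank '{"translation":[[-0.015,0,-0.02],[-0.036,0,-0.048],[-0.058,0,-0.077],[-0.08,0,-0.106],[-0.103,0,-0.136]],"turn":[[0,2,0],[0,5,0],[0,8,0],[0,11,0],[0,14,0]]}';  echo -0.103,0,-0.136,0,14,0 >>log.txt; python3 cmd.py 400 229.4 330 1.1
```

```text
t: 7.5
eef_pos: [429.1, -90.8, 329.2]
ee_rot: [0.173, -0.173, 0.686, -0.685]
ft_force: [1.0, 0.3, -3.4]
finger_gap: 0.129
cmd [429.9  -92.3  329.73] cam ang 28.49 down [ 0. -0. -1.]
t 7.5 meas [429.1 -90.8 329.2] rot diff [-0.05  0.16 -0.04] F [ 1.   0.3 -3.4] T [ 0.05 -0.05 -0.01] gap 0.129 q [-0.37  0.02  1.52  0.    1.61  0.71]
shift [-0.1272, -0.0003, -0.297] turn [0.0, 27.39, 0.0]
```

```bash
python3 -m crank '{"translation":[[-0.014,0,-0.033],[-0.028,0,-0.066],[-0.042,0,-0.1],[-0.056,0,-0.134],[-0.07,0,-0.167]],"turn":[[0,3,0],[0,6,0],[0,9,0],[0,12,0],[0,15,0]]}';  echo -0.07,0,-0.167,0,15,0 >>log.txt; python3 cmd.py 400 229.4 330 1.1
```

```text
t: 8.0
eef_pos: [410.7, 89.4, 329.4]
ee_rot: [0.082, -0.083, 0.702, -0.702]
ft_force: [0.8, 0.6, -3.2]
finger_gap: 0.133
cmd [411.76  87.86 329.73] cam ang 13.49 down [ 0.  0. -1.]
t 8.0 meas [410.7  89.4 329.4] rot diff [-0.02  0.12 -0.05] F [ 0.8  0.6 -3.2] T [0.05 0.   0.05] gap 0.133 q [ 0.05 -0.01  1.55  0.    1.61  1.39]
shift [-0.0216, -0.0003, -0.1404] turn [0.0, 12.39, 0.0]
```

```bash
python3 -m crank '{"translation":[[-0.005,0.01,-0.032],[-0.01,0.02,-0.066],[-0.015,0.03,-0.1],[-0.02,0.04,-0.125],[-0.0216,0.05,-0.1404]],"turn":[[0,3,0],[0,6,0],[0,9,0],[0,11,0],[0,12.4,0]]}';  echo -0.0216,0.05,-0.1404,0,12.4,0 >>log.txt; python3 cmd.py 400 229.4 230 1.1
```

```text
t: 8.5
eef_pos: [399.2, 231.5, 278.8]
ee_rot: [0.007, -0.007, 0.707, -0.707]
ft_force: [-0.2, 0.6, -3.0]
finger_gap: 0.13
cmd [400.01 229.43 279.73] cam ang 1.09 down [ 0.  0. -1.]
t 8.5 meas [399.2 231.5 278.8] rot diff [-0.04 -0.05 -0.06] F [-0.2  0.6 -3. ] T [-0.05 -0.03  0.03] gap 0.13 q [0.37 0.07 1.59 0.   1.49 1.92]
shift [0.0, 0.0497, 0.0] turn [0.0, -0.01, 0.0]
```

```bash
python3 -m crank '{"translation":[[0,0.015,0],[0,0.03,0],[0,0.04,0],[0,0.045,0],[0,0.045,0]],"turn":[[0,0,0],[0,0,0],[0,0,0],[0,0,0],[0,0,0]]}';  echo 0,0.045,0,0,0,0 >>log.txt; python3 cap.py h wrist top scene >/dev/null; python3 cmd.py 465.9 229.4 235 1.1
```

```text
t: 9.0
eef_pos: [399.6, 229.2, 234.0]
ee_rot: [-0.006, 0.007, -0.707, 0.707]
ft_force: [-0.3, 0.2, -3.3]
finger_gap: 0.133
cmd [400.01 229.43 234.73] cam ang 1.09 down [ 0.  0. -1.]
t 9.15 meas [400.6 229.5 235.4] rot diff [-0.03  0.02  0.08] F [-0.2  0.5 -3.3] T [0.03 0.01 0.02] gap 0.127 q [ 0.37  0.08  1.67 -0.    1.38  1.92]
shift [-0.0659, -0.0003, 0.0013] turn [0.0, -0.01, 0.0]
```

View pics/h_wrist.png

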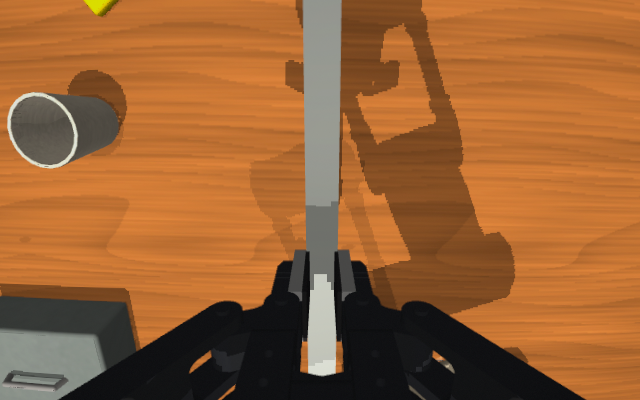

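View pics/h_top.png

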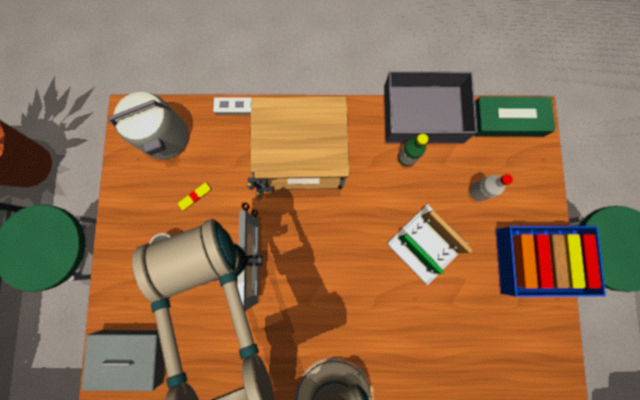

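View pics/h_scene.png

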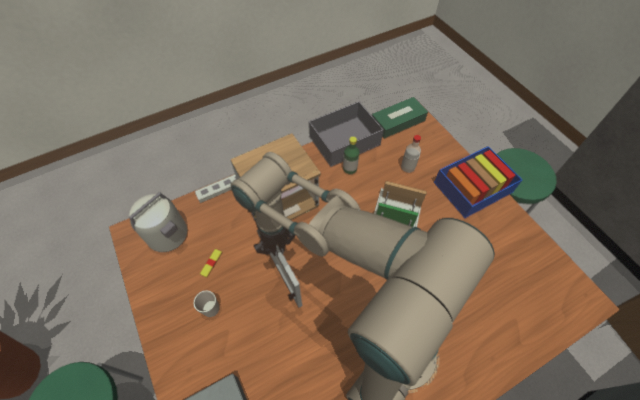

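```bash
python3 -m crank '{"translation":[[-0.012,0,0],[-0.03,0,0.0006],[-0.048,0,0.001],[-0.06,0,0.0013],[-0.066,0,0.0013]],"turn":[[0,0,0],[0,0,0],[0,0,0],[0,0,0],[0,0,0]]}';  echo -0.066,0,0.0013,0,0,0 >>log.txt; python3 cap.py i wrist top scene >/dev/null; python3 cmd.py 465.9 229.4 235 1.1
python3 - <<'E'
import cv2,numpy as np
a=cv2.imread('pics/i_top.png'); b=cv2.imread('pics/i_scene.png')
cv2.imwrite('pics/z6.png',np.hstack([cv2.resize(a[160:220,230:290],None,fx=6,fy=6,interpolation=cv2.INTER_CUBIC),cv2.resize(b[215:275,235:295],None,fx=6,fy=6,interpolation=cv2.INTER_CUBIC)]))
E
```

```text
t: 9.65
eef_pos: [468.2, 229.2, 234.2]
ee_rot: [-0.006, 0.006, -0.707, 0.707]
ft_force: [-1.2, -0.0, -3.3]
finger_gap: 0.128
cmd [466.03 229.38 234.73] cam ang 1.09 down [ 0.  0. -1.]
t 9.8 meas [466.1 229.3 234.2] rot diff [ 0.02  0.03 -0.09] F [ 0.6 -1.  -3.9] T [-0.    0.06  0.05] gap 0.132 q [0.32 0.18 1.57 0.   1.4  1.88]
shift [0.0001, -0.0003, -0.0] turn [0.0, -0.01, 0.0]
```

View pics/z6.png

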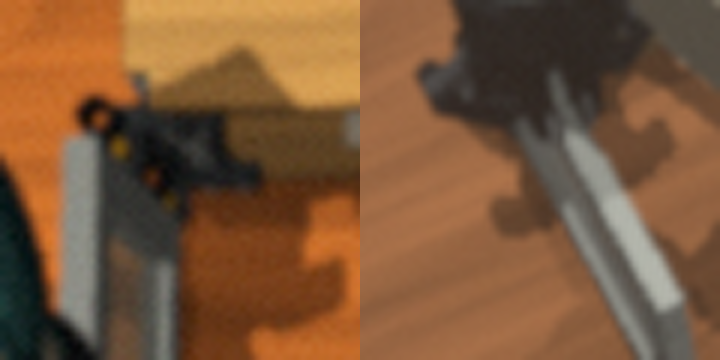

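View pics/i_wrist.png

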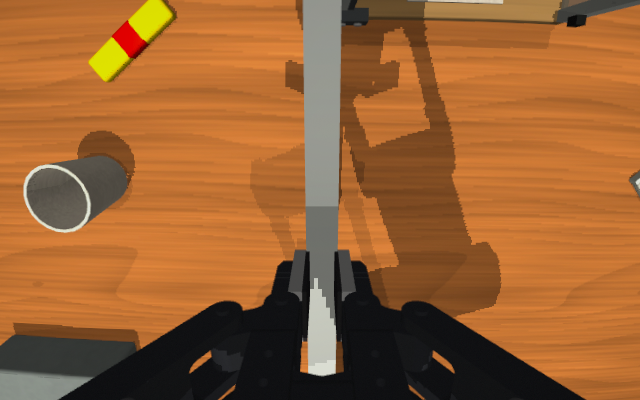

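Run:
```python
from lib import *
c=load('pics/i_top.json')
w=lambda u,v:(230+u/6-.42,160+v/6-.42)
print('ringU',back(c,w(102,116),239),'pinU',back(c,w(121,147),188),'ringL',back(c,w(153,176),109),'pinL',back(c,w(172,200),58))
a=load('pics/a_top.json');
```

```text
ringU [605.67699522 227.40953514 239.        ] pinU [603.07428818 228.82880109 188.        ] ringL [605.54015376 228.29376329 109.        ] pinL [603.30545046 227.45866948  58.        ]
```

```bash
python3 -m crank '{"translation":[[0,0.006,0],[0,0.014,0],[0,0.021,0],[0,0.024,0],[0,0.025,0]],"turn":[[0,0,0],[0,0,0],[0,0,0],[0,0,0],[0,0,0]]}';  echo 0,0.025,0,0,0,0 >>log.txt; python3 cap.py j top scene >/dev/null; python3 cmd.py
python3 - <<'E'
import cv2,numpy as np
a=cv2.imread('pics/j_top.png'); b=cv2.imread('pics/j_scene.png')
cv2.imwrite('pics/z7.png',np.hstack([cv2.resize(a[170:205,235:270],None,fx=11,fy=11,interpolation=cv2.INTER_CUBIC),cv2.resize(b[215:250,235:270],None,fx=11,fy=11,interpolation=cv2.INTER_CUBIC)]))
E
```

```text
t: 10.3
eef_pos: [465.4, 229.3, 209.0]
ee_rot: [-0.006, 0.007, -0.707, 0.707]
ft_force: [0.4, -0.3, -2.7]
finger_gap: 0.129
cmd [466.03 229.38 209.73] cam ang 1.09 down [ 0.  0. -1.]
t 10.4 meas [465.9 229.4 209.6] rot diff [ 0.01 -0.01 -0.  ] F [-0.9  0.1 -3.9] T [ 0.03  0.03 -0.02] gap 0.13 q [ 0.32  0.19  1.61 -0.    1.34  1.88]
```

View pics/z7.png

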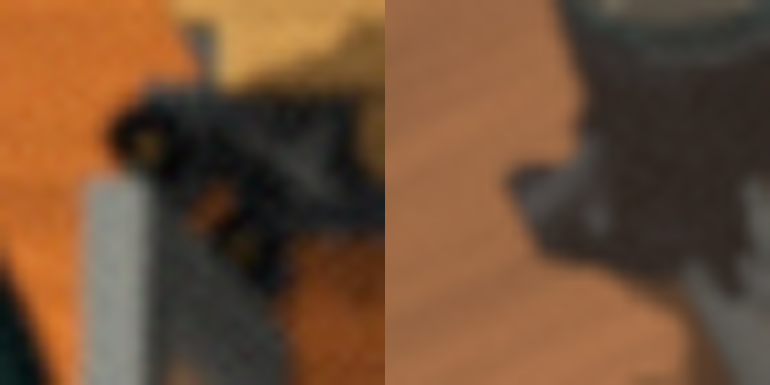

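Run:
```python
from lib import *
c=load('pics/j_top.json')
for z1,z2 in((214,188),(84,58)):
    a,b=proj(c,[603,228.5,z1])[0],proj(c,[603,228.5,z2])[0]
    print('expected px*11',((a-b)*11).round(1), 'mm per px', 1/np.linalg.norm((proj(c,[604,228.5,z1])-proj(c,[603,228.5,z1]))))
```

```text
expected px*11 [-20.5 -22.8] mm per px 2.662449504174907
expected px*11 [-16.  -17.7] mm per px 3.007693759386407
```

```bash
python3 -m crank '{"translation":[[0,0.0015,0],[0,0.003,0],[0,0.004,0],[0,0.005,0],[0,0.005,0]],"turn":[[0,0,0],[0,0,0],[0,0,0],[0,0,0],[0,0,0]]}';  echo 0,0.005,0,0,0,0 >>log.txt; python3 cmd.py
```

```text
t: 10.9
eef_pos: [465.9, 229.4, 204.5]
ee_rot: [-0.007, 0.007, -0.707, 0.707]
ft_force: [0.5, 0.6, -3.0]
finger_gap: 0.128
cmd [466.03 229.38 204.73] cam ang 1.09 down [ 0.  0. -1.]
t 10.9 meas [465.9 229.4 204.5] rot diff [ 0.01 -0.   -0.01] F [ 0.5  0.6 -3. ] T [0.05 0.01 0.04] gap 0.128 q [ 0.32  0.19  1.62 -0.    1.33  1.88]
```

```bash
python3 -m crank '{"translation":[[0,0.0005,0],[0,0.001,0],[0,0.0015,0],[0,0.002,0],[0,0.002,0]],"turn":[[0,0,0],[0,0,0],[0,0,0],[0,0,0],[0,0,0]]}';  echo 0,0.002,0,0,0,0 >>log.txt; python3 cmd.py
```

```text
t: 11.4
eef_pos: [465.9, 229.4, 202.6]
ee_rot: [-0.007, 0.007, -0.707, 0.707]
ft_force: [-0.8, 0.6, -3.2]
finger_gap: 0.128
cmd [466.03 229.38 202.73] cam ang 1.09 down [ 0.  0. -1.]
t 11.4 meas [465.9 229.4 202.6] rot diff [ 0.01 -0.   -0.01] F [-0.8  0.6 -3.2] T [-0.02 -0.   -0.  ] gap 0.128 q [ 0.32  0.19  1.62 -0.    1.33  1.88]
```

```bash
python3 -m crank '{"translation":[[0,0.0006,0],[0,0.0012,0],[0,0.0018,0],[0,0.0024,0],[0,0.003,0]],"turn":[[0,0,0],[0,0,0],[0,0,0],[0,0,0],[0,0,0]]}';  echo 0,0.003,0,0,0,0 >>log.txt; python3 cmd.py
```

```text
t: 11.9
eef_pos: [466.0, 229.4, 199.6]
ee_rot: [-0.007, 0.007, -0.707, 0.707]
ft_force: [0.8, 0.4, -4.2]
finger_gap: 0.129
cmd [466.03 229.38 199.73] cam ang 1.09 down [ 0.  0. -1.]
t 11.9 meas [466.  229.4 199.6] rot diff [ 0. -0.  0.] F [ 0.8  0.4 -4.2] T [-0.04  0.06 -0.04] gap 0.129 q [ 0.32  0.2   1.63 -0.    1.32  1.88]
```

```bash
python3 -m crank '{"translation":[[0,0.0008,0],[0,0.0016,0],[0,0.0024,0],[0,0.0032,0],[0,0.004,0]],"turn":[[0,0,0],[0,0,0],[0,0,0],[0,0,0],[0,0,0]]}';  echo 0,0.004,0,0,0,0 >>log.txt; python3 cap.py k top > /dev/null; python3 cmd.py
python3 - <<'E'
import cv2,numpy as np
a=cv2.imread('pics/k_top.png')
cv2.imwrite('pics/z8.png',cv2.resize(a[170:205,235:270],None,fx=14,fy=14,interpolation=cv2.INTER_CUBIC))
E
```

```text
t: 12.4
eef_pos: [466.0, 229.4, 195.6]
ee_rot: [-0.007, 0.007, -0.707, 0.707]
ft_force: [-0.1, -0.2, -4.2]
finger_gap: 0.129
cmd [466.03 229.38 195.73] cam ang 1.09 down [ 0.  0. -1.]
t 12.45 meas [465.9 229.3 195.5] rot diff [ 0.01 -0.   -0.01] F [ 0.1 -0.6 -3.4] T [-0.06  0.03 -0.03] gap 0.133 q [ 0.32  0.2   1.64 -0.    1.31  1.88]
```

View pics/z8.png

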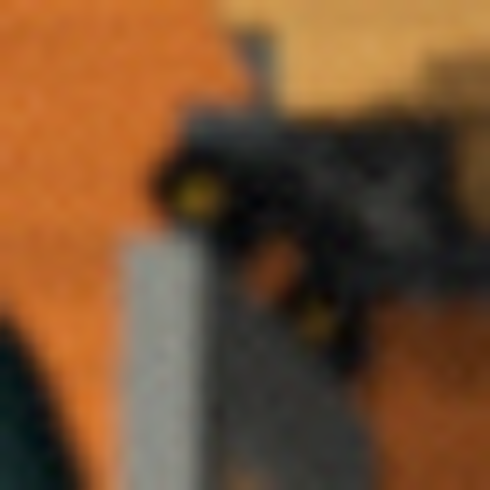

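```bash
python3 -m crank '{"translation":[[0,0.001,0],[0,0.002,0],[0,0.003,0],[0,0.004,0],[0,0.0045,0]],"turn":[[0,0,0],[0,0,0],[0,0,0],[0,0,0],[0,0,0]]}';  echo 0,0.0045,0,0,0,0 >>log.txt; python3 cmd.py
```

```text
t: 12.95
eef_pos: [465.9, 229.4, 191.0]
ee_rot: [-0.007, 0.007, -0.707, 0.707]
ft_force: [-0.3, 0.6, -2.8]
finger_gap: 0.135
cmd [466.03 229.38 191.23] cam ang 1.09 down [ 0.  0. -1.]
t 12.95 meas [465.9 229.4 191. ] rot diff [ 0.01 -0.   -0.01] F [-0.3  0.6 -2.8] T [ 0.08  0.04 -0.  ] gap 0.135 q [ 0.32  0.2   1.64 -0.    1.3   1.88]
```

```bash
python3 -m crank '{"translation":[[0,0.0002,0],[0,0.0004,0],[0,0.0006,0],[0,0.0008,0],[0,0.001,0]],"turn":[[0,0,0],[0,0,0],[0,0,0],[0,0,0],[0,0,0]]}';  echo 0,0.001,0,0,0,0 >>log.txt; python3 cmd.py
```

```text
t: 13.45
eef_pos: [466.0, 229.4, 190.2]
ee_rot: [-0.007, 0.007, -0.707, 0.707]
ft_force: [-0.4, -0.4, -3.2]
finger_gap: 0.13
cmd [466.03 229.38 190.23] cam ang 1.09 down [ 0.  0. -1.]
t 13.45 meas [466.  229.4 190.2] rot diff [ 0.   -0.    0.01] F [-0.4 -0.4 -3.2] T [ 0.04 -0.04 -0.05] gap 0.13 q [ 0.32  0.2   1.64 -0.    1.3   1.88]
```

```bash
python3 -m crank '{"translation":[[0,0.0001,0],[0,0.0003,0],[0,0.0005,0],[0,0.0006,0],[0,0.0006,0]],"turn":[[0,0,0],[0,0,0],[0,0,0],[0,0,0],[0,0,0]]}';  echo 0,0.0006,0,0,0,0 >>log.txt; python3 cmd.py
```

```text
t: 13.95
eef_pos: [465.8, 229.4, 189.8]
ee_rot: [-0.007, 0.007, -0.707, 0.707]
ft_force: [-1.4, 0.1, -1.4]
finger_gap: 0.131
cmd [466.03 229.38 189.63] cam ang 1.09 down [ 0.  0. -1.]
t 13.95 meas [465.8 229.4 189.8] rot diff [-0.   -0.   -0.01] F [-1.4  0.1 -1.4] T [-0.04  0.2  -0.03] gap 0.131 q [0.32 0.2  1.65 0.   1.29 1.88]
```

```bash
python3 -m crank '{"translation":[[0,0.0001,0],[0,0.0002,0],[0,0.0003,0],[0,0.0004,0],[0,0.0004,0]],"turn":[[0,0,0],[0,0,0],[0,0,0],[0,0,0],[0,0,0]]}';  echo 0,0.0004,0,0,0,0 >>log.txt; python3 cmd.py
```

```text
t: 14.45
eef_pos: [465.6, 229.4, 189.4]
ee_rot: [0.007, -0.007, 0.707, -0.707]
ft_force: [-3.5, 0.1, 3.8]
finger_gap: 0.127
cmd [466.03 229.38 189.23] cam ang 1.09 down [ 0.  0. -1.]
t 14.45 meas [465.6 229.4 189.4] rot diff [-0.   -0.   -0.03] F [-3.5  0.1  3.8] T [-0.06  0.65  0.02] gap 0.127 q [0.32 0.2  1.65 0.   1.29 1.88]
```

```bash
python3 -m crank '{"translation":[[0,-0.0003,0.0024],[-0.0002,-0.0003,0.0071],[-0.0005,-0.0003,0.0118],[-0.0013,-0.0003,0.0188],[-0.00205,-0.0003,0.0234]],"turn":[[0,-1,0],[0,-3,0],[0,-5,0],[0,-8,0],[0,-10,0]]}';  echo -0.00205,-0.0003,0.0234,0,-10,0 >>log.txt; python3 cmd.py
```

```text
t: 14.95
eef_pos: [467.9, 205.2, 189.5]
ee_rot: [-0.069, 0.07, -0.703, 0.704]
ft_force: [-3.9, -0.1, 2.8]
finger_gap: 0.126
cmd [468.52 206.03 189.53] cam ang 11.09 down [ 0.  0. -1.]
t 14.95 meas [467.9 205.2 189.5] rot diff [ 0.05 -0.14 -0.07] F [-3.9 -0.1  2.8] T [-0.14  0.74 -0.07] gap 0.126 q [ 0.28  0.19  1.66 -0.    1.29  1.65]
```

```bash
python3 -m crank '{"translation":[[0.0001,-0.0001,0.0071],[-0.0004,-0.0002,0.0141],[-0.0013,-0.0003,0.0211],[-0.0025,-0.0003,0.0281],[-0.0041,-0.0003,0.0349]],"turn":[[0,-3,0],[0,-6,0],[0,-9,0],[0,-12,0],[0,-15,0]]}';  echo -0.0041,-0.0003,0.0349,0,-15,0 >>log.txt; python3 cmd.py
```

```text
t: 15.45
eef_pos: [479.2, 171.3, 189.7]
ee_rot: [-0.16, 0.161, -0.688, 0.689]
ft_force: [-3.7, -1.6, 1.6]
finger_gap: 0.129
cmd [479.26 172.57 189.83] cam ang 26.09 down [ 0.  0. -1.]
t 15.45 meas [479.2 171.3 189.7] rot diff [ 0.09 -0.16 -0.05] F [-3.7 -1.6  1.6] T [-0.29  0.44 -0.01] gap 0.129 q [ 0.21  0.19  1.67 -0.    1.29  1.32]
```

```bash
python3 -m crank '{"translation":[[0.0001,0,0.0071],[-0.0003,0,0.0141],[-0.0012,0,0.0211],[-0.0024,0,0.0281],[-0.004,0,0.0349]],"turn":[[0,-3,0],[0,-6,0],[0,-9,0],[0,-12,0],[0,-15,0]]}';  echo -0.004,0,0.0349,0,-15,0 >>log.txt; python3 cmd.py
```

```text
t: 15.95
eef_pos: [499.1, 142.1, 189.3]
ee_rot: [-0.249, 0.249, -0.661, 0.662]
ft_force: [-0.2, -0.3, -2.0]
finger_gap: 0.13
cmd [498.2  142.98 189.83] cam ang 41.09 down [ 0.  0. -1.]
t 15.95 meas [499.1 142.1 189.3] rot diff [ 0.09 -0.16  0.02] F [-0.2 -0.3 -2. ] T [-0.03  0.05  0.1 ] gap 0.13 q [ 0.14  0.2   1.65 -0.    1.29  1.  ]
```

```bash
python3 -m crank '{"translation":[[-0.0002,0,0.0071],[-0.0007,0,0.0141],[-0.0015,0,0.02],[-0.0024,0,0.0258],[-0.0032,0,0.0292]],"turn":[[0,-3,0],[0,-6,0],[0,-8.5,0],[0,-11,0],[0,-12.5,0]]}';  echo -0.0032,0,0.0292,0,-12.5,0 >>log.txt; python3 cmd.py; python3 cap.py l top scene >/dev/null;python3 cmd.py
```

```text
t: 16.45
eef_pos: [521.0, 122.0, 189.2]
ee_rot: [-0.32, 0.319, -0.63, 0.632]
ft_force: [-1.3, -0.2, -1.8]
finger_gap: 0.129
cmd [519.8  123.08 189.83] cam ang 53.59 down [ 0.  0. -1.]
t 16.45 meas [521.  122.  189.2] rot diff [ 0.11 -0.11 -0.02] F [-1.3 -0.2 -1.8] T [-0.06  0.14 -0.04] gap 0.129 q [ 0.1   0.22  1.62 -0.    1.3   0.74]
cmd [519.8  123.08 189.83] cam ang 53.59 down [ 0.  0. -1.]
t 16.55 meas [520.8 122.1 189.2] rot diff [ 0.09  0.   -0.02] F [-0.2 -1.1 -2.1] T [-0.05  0.07  0.03] gap 0.131 q [ 0.1   0.22  1.62 -0.    1.3   0.74]
```

View pics/l_top.png

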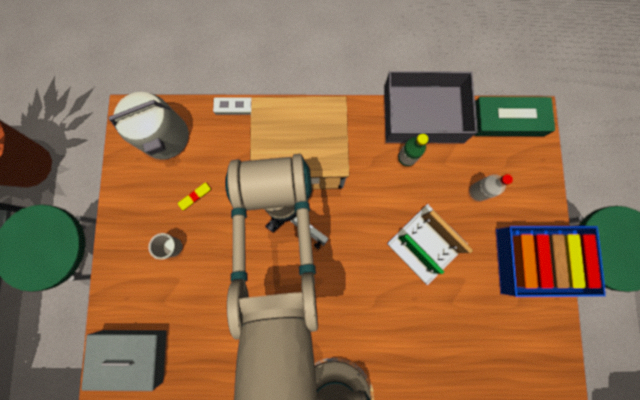

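View pics/l_scene.png

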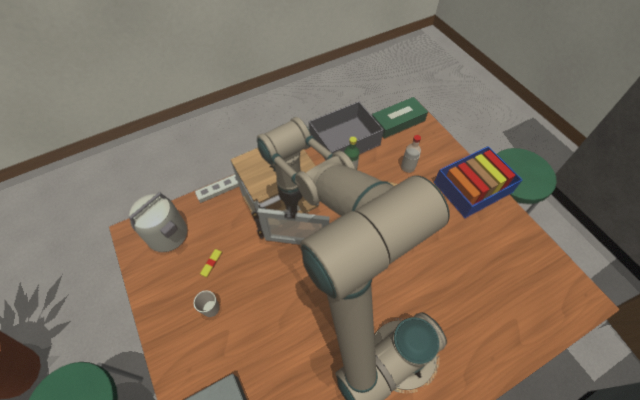

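```bash
python3 -m crank '{"translation":[[0.0002,0.0003,0],[0.0004,0.0007,0],[0.0006,0.001,0],[0.0008,0.0014,0],[0.0008,0.0014,0]],"turn":[[0,0,0.15],[0,0,0.3],[0,0,0.45],[0,0,0.6],[0,0,0.6]]}';  echo 0.0008,0.0014,0,0,0,0.6 >>log.txt; python3 cmd.py
```

```text
t: 17.05
eef_pos: [519.2, 122.4, 188.4]
ee_rot: [0.322, -0.315, 0.633, -0.63]
ft_force: [-0.2, -1.0, -2.7]
finger_gap: 0.131
cmd [519.33 122.43 188.43] cam ang 53.59 down [ 0.0062  0.0084 -0.9999]
t 17.05 meas [519.2 122.4 188.4] rot diff [ 0.01 -0.   -0.  ] F [-0.2 -1.  -2.7] T [-0.14  0.04 -0.06] gap 0.131 q [0.1  0.22 1.63 0.01 1.29 0.73]
```

```bash
python3 -m crank '{"translation":[[0.0002,0.0003,0],[0.0004,0.0007,0],[0.0006,0.001,0],[0.0007,0.0012,0],[0.0007,0.0012,0]],"turn":[[0,0,0.15],[0,0,0.3],[0,0,0.45],[0,0,0.5],[0,0,0.5]]}';  echo 0.0007,0.0012,0,0,0,0.5 >>log.txt; python3 cmd.py
```

```text
t: 17.55
eef_pos: [518.7, 121.6, 187.4]
ee_rot: [0.325, -0.313, 0.634, -0.628]
ft_force: [-1.8, -2.9, 1.0]
finger_gap: 0.126
cmd [518.92 121.88 187.22] cam ang 53.59 down [ 0.0114  0.0154 -0.9998]
t 17.55 meas [518.7 121.6 187.4] rot diff [ 0.02  0.   -0.03] F [-1.8 -2.9  1. ] T [-0.33  0.33 -0.05] gap 0.126 q [0.09 0.21 1.63 0.01 1.28 0.72]
```

```bash
python3 -m crank '{"translation":[[0.0002,0,0],[0.0004,-0.0001,0],[0.0006,-0.0001,0],[0.0008,-0.0001,0],[0.0008,-0.0001,0]],"turn":[[0,0,0],[0,0,0.1],[0,0,0.1],[0,0,0.2],[0,0,0.2]]}';  echo 0.0008,-0.0001,0,0,0,0.2 >>log.txt; python3 cmd.py
```

```text
t: 18.05
eef_pos: [518.6, 121.4, 187.2]
ee_rot: [0.326, -0.311, 0.635, -0.627]
ft_force: [-0.9, -0.5, -1.1]
finger_gap: 0.127
cmd [518.44 121.24 187.31] cam ang 53.59 down [ 0.0135  0.0183 -0.9997]
t 18.05 meas [518.6 121.4 187.2] rot diff [0.   0.01 0.03] F [-0.9 -0.5 -1.1] T [-0.3   0.08 -0.02] gap 0.127 q [0.09 0.21 1.64 0.02 1.28 0.72]
```

```bash
python3 -m crank '{"translation":[[0.0001,0.0001,0],[0.0002,0.0002,0],[0.0003,0.0004,0],[0.0004,0.0005,0],[0.0004,0.0005,0]],"turn":[[0,0,0.05],[0,0,0.1],[0,0,0.15],[0,0,0.2],[0,0,0.2]]}';  echo 0.0004,0.0005,0,0,0,0.2 >>log.txt; python3 cmd.py
```

```text
t: 18.55
eef_pos: [518.6, 121.2, 186.9]
ee_rot: [0.327, -0.31, 0.635, -0.627]
ft_force: [0.1, 0.9, 0.1]
finger_gap: 0.135
cmd [518.21 120.92 186.8 ] cam ang 53.59 down [ 0.0155  0.0211 -0.9997]
t 18.55 meas [518.6 121.2 186.9] rot diff [0.03 0.   0.06] F [0.1 0.9 0.1] T [ 0.02 -0.06  0.04] gap 0.135 q [0.08 0.21 1.64 0.02 1.27 0.71]
```

```bash
python3 -m crank '{"translation":[[0,0,0],[0,0,0],[0,0,0],[0,0,0],[0,0,0]],"turn":[[0,0,0],[0,0,0],[0,0,0],[0,0,0],[0,0,0]]}' 160 20; python3 cap.py m wrist >/dev/null; python3 cmd.py
```

```text
t: 19.05
eef_pos: [518.2, 120.9, 186.7]
ee_rot: [0.327, -0.311, 0.635, -0.627]
ft_force: [-0.6, -1.1, 0.6]
finger_gap: 0.377
cmd [518.21 120.92 186.8 ] cam ang 53.59 down [ 0.0155  0.0211 -0.9997]
t 19.1 meas [518.2 121.  186.7] rot diff [ 0. -0. -0.] F [0.2 0.2 0. ] T [0.02 0.03 0.01] gap 0.377 q [0.08 0.21 1.64 0.02 1.27 0.71]
```

View pics/m_wrist.png

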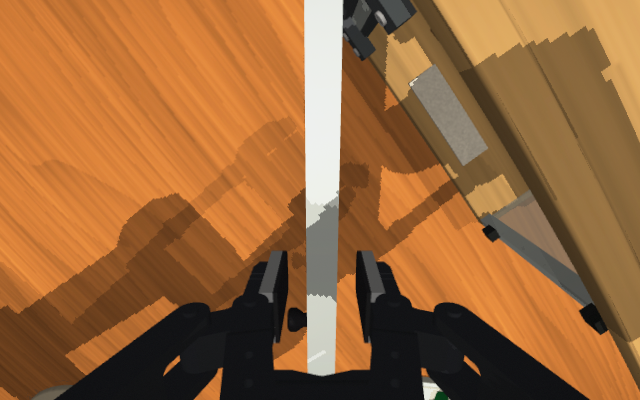

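```bash
python3 -m crank '{"translation":[[0,-0.008,0],[0,-0.02,0],[0,-0.035,0],[0,-0.052,0],[0,-0.068,0]],"turn":[[0,0,0],[0,0,0],[0,0,0],[0,0,-0.7],[0,0,-1.5]]}';  echo 0,-0.068,0,0,0,-1.5 >>log.txt; python3 cmd.py; python3 cap.py n wrist >/dev/null
```

```text
t: 19.6
eef_pos: [517.4, 119.3, 256.8]
ee_rot: [-0.319, 0.318, -0.631, 0.632]
ft_force: [0.2, 1.1, 0.5]
finger_gap: 0.375
cmd [517.15 119.49 254.77] cam ang 53.59 down [ 0. -0. -1.]
t 19.6 meas [517.4 119.3 256.8] rot diff [0.09 0.02 0.04] F [0.2 1.1 0.5] T [-0.02  0.02 -0.04] gap 0.375 q [ 0.1   0.18  1.5  -0.    1.45  0.73]
```

View pics/n_wrist.png

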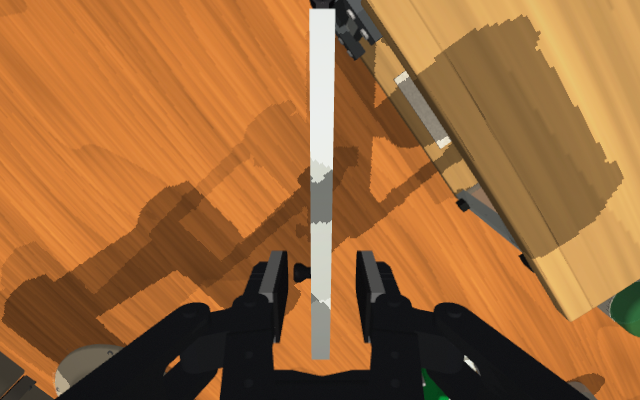

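```bash
python3 -m crank '{"translation":[[0.005,0,-0.005],[0.014,0,-0.012],[0.026,0,-0.02],[0.037,0,-0.028],[0.045,0,-0.034]],"turn":[[0,-6,0],[0,-14,0],[0,-22,0],[0,-30,0],[0,-38,0]]}' 255 20;  echo 0.045,0,-0.034,0,-38,0 >>log.txt; python3 cmd.py 447.7 96.5 255 143.6
```

```text
t: 20.15
eef_pos: [462.3, 103.3, 255.3]
ee_rot: [0.509, -0.508, 0.491, -0.492]
ft_force: [0.1, -0.1, 0.8]
finger_gap: 0.002
cmd [463.08 103.46 254.77] cam ang 91.59 down [ 0. -0. -1.]
t 20.15 meas [462.3 103.3 255.3] rot diff [ 0.04 -0.33  0.  ] F [ 0.1 -0.1  0.8] T [ 0.03  0.02 -0.07] gap 0.002 q [0.07 0.09 1.61 0.   1.43 0.04]
shift [0.0065, -0.0002, -0.0156] turn [-0.0, -52.01, 0.0]
```

```bash
python3 -m crank '{"translation":[[0.002,0,-0.004],[0.004,0,-0.009],[0.005,0,-0.013],[0.0065,0,-0.0156],[0.0065,0,-0.0156]],"turn":[[0,-8,0],[0,-16,0],[0,-24,0],[0,-32,0],[0,-40,0]]}';  echo 0.0065,0,-0.0156,0,-40,0 >>log.txt; python3 cmd.py 447.7 96.5 195 143.6
```

```text
t: 20.65
eef_pos: [447.4, 96.4, 255.4]
ee_rot: [0.646, -0.646, 0.288, -0.288]
ft_force: [0.8, 0.1, -0.1]
finger_gap: -0.001
cmd [447.67  96.53 254.77] cam ang 131.59 down [ 0.  0. -1.]
t 20.65 meas [447.4  96.4 255.4] rot diff [ 0.05 -0.33 -0.04] F [ 0.8  0.1 -0.1] T [-0.06  0.01 -0.03] gap -0.001 q [ 0.06  0.07  1.64 -0.    1.43 -0.67]
shift [0.0, 0.0598, 0.0] turn [-0.0, -12.01, -0.0]
```

```bash
python3 -m crank '{"translation":[[0,0.01,0],[0,0.025,0],[0,0.042,0],[0,0.055,0],[0,0.06,0]],"turn":[[0,-4,0],[0,-8,0],[0,-12,0],[0,-12,0],[0,-12,0]]}';  echo 0,0.06,0,0,-12,0 >>log.txt; python3 cmd.py 447.7 96.5 195 143.6; python3 cap.py o wrist top >/dev/null
```

```text
t: 21.15
eef_pos: [447.0, 96.5, 194.0]
ee_rot: [-0.672, 0.672, -0.221, 0.22]
ft_force: [-1.1, 0.2, -0.8]
finger_gap: -0.002
cmd [447.67  96.53 194.77] cam ang 143.59 down [ 0.  0. -1.]
t 21.15 meas [447.   96.5 194. ] rot diff [-0.05  0.01  0.06] F [-1.1  0.2 -0.8] T [ 0.03 -0.02 -0.01] gap -0.002 q [ 0.06  0.11  1.75  0.    1.28 -0.88]
shift [0.0, -0.0002, -0.0] turn [-0.0, -0.01, -0.0]
```

View pics/o_top.png

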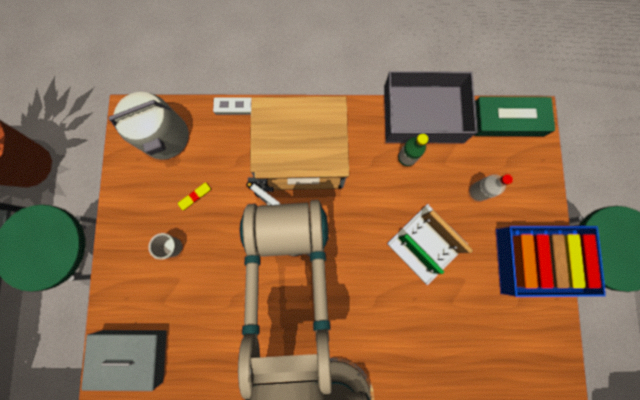

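View pics/o_wrist.png

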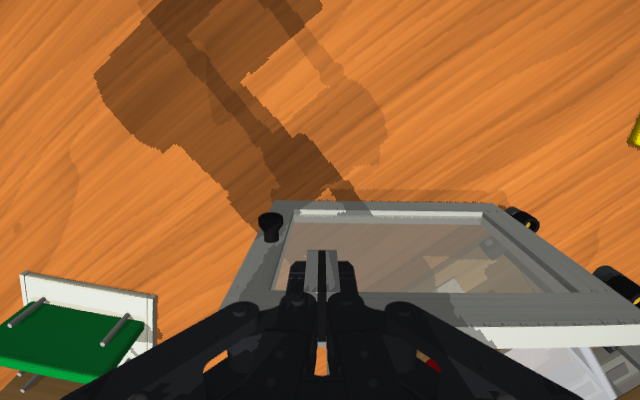

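```bash
python3 -m crank '{"translation":[[0.006,0,0],[0.012,0,0],[0.016,0,0],[0.019,0,0],[0.021,0,0]],"turn":[[0,0,0],[0,0,0],[0,0,0],[0,0,0],[0,0,0]]}';  echo 0.021,0,0,0,0,0 >>log.txt; python3 cap.py p wrist >/dev/null; python3 cmd.py
```

```text
t: 21.75
eef_pos: [465.0, 83.8, 194.8]
ee_rot: [-0.672, 0.672, -0.221, 0.221]
ft_force: [0.5, -0.2, 0.1]
finger_gap: 0.002
cmd [464.57  84.06 194.77] cam ang 143.59 down [ 0.  0. -1.]
t 21.8 meas [465.1  83.7 194.8] rot diff [-0.    0.02 -0.02] F [ 0.3 -0.6  0.7] T [ 0.04 -0.01 -0.02] gap 0.002 q [ 0.03  0.13  1.73 -0.    1.29 -0.9 ]
```

View pics/p_wrist.png

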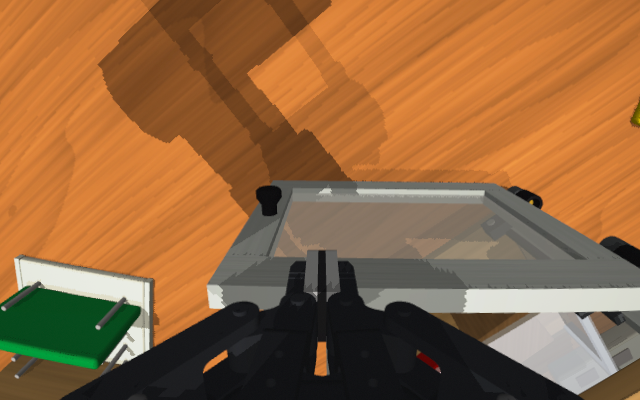

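```bash
python3 -m crank '{"translation":[[0.002,0,0],[0.005,0,0],[0.009,0,-0.0005],[0.0135,0,-0.0008],[0.018,0,-0.001]],"turn":[[0,0,0],[0,-0.5,0],[0,-1.5,0],[0,-2.7,0],[0,-4,0]]}';  echo 0.018,0,-0.001,0,-4,0 >>log.txt; python3 cap.py q wrist >/dev/null; python3 cmd.py
```

```text
t: 22.3
eef_pos: [478.8, 72.3, 194.7]
ee_rot: [-0.679, 0.679, -0.197, 0.197]
ft_force: [0.5, -0.3, 0.6]
finger_gap: 0.005
cmd [478.46  72.57 194.77] cam ang 147.59 down [ 0.  0. -1.]
t 22.35 meas [479.6  71.9 194.7] rot diff [-0.   -0.12 -0.06] F [ 0.9 -1.5  0.1] T [ 0.01 -0.02 -0.  ] gap -0.0 q [ 0.01  0.15  1.7  -0.    1.29 -1.  ]
```

View pics/q_wrist.png

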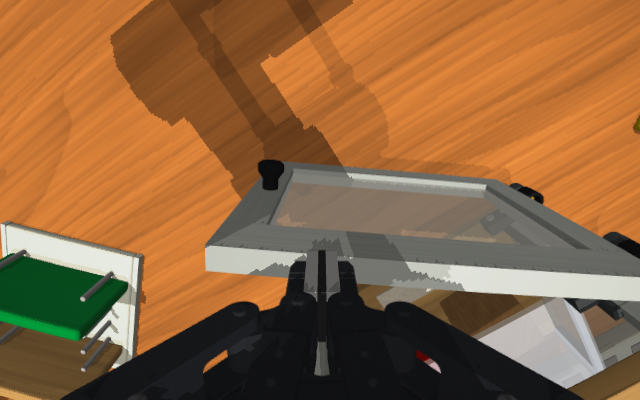

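Run:
```python
from lib import *
H=np.array([600.9,232.0])
for tag,pts in dict(o=[(470,326),(640,321)],p=[(208,286),(640,289),(208,310)],q=[(205,247),(640,277),(207,272)]).items():
    c=load(f'pics/{tag}_wrist.json')
    for uv in pts:
        X=back(c,uv,214); r=X[:2]-H; print(tag,uv,X.round(1),'dist',np.linalg.norm(r).round(1),'ang',(np.degrees(np.arctan2(-r[1],-r[0]))).round(2))
    T=c['T']; tcp=None
    print('tip proj', {z:proj(c,[478.5,72.5,z])[0].round(0) for z in (195,)} if tag=='q' else '')
```

```text
o (470, 326) [525.4 136.4 214. ] dist 121.8 ang 51.71
o (640, 321) [585.8 216.7 214. ] dist 21.5 ang 45.38
tip proj 
p (208, 286) [442.2  27.5 214. ] dist 258.9 ang 52.18
p (640, 289) [583.7 211.1 214. ] dist 27.0 ang 50.57
p (208, 310) [452.9  17.5 214. ] dist 260.6 ang 55.4
tip proj 
q (205, 247) [441.9  27.2 214. ] dist 259.2 ang 52.18
q (640, 277) [580.1 209.7 214. ] dist 30.5 ang 47.01
q (207, 272) [453.4  19.3 214. ] dist 258.8 ang 55.25
tip proj {195: array([323., 243.])}
```

Run:
```python
from lib import *
import cv2
c=load('pics/q_wrist.json'); im=cv2.imread('pics/q_wrist.png')
H=np.array([600.9,232.0])
a=np.radians(53.6); e=-np.array([np.cos(a),np.sin(a)]); n=np.array([-e[1],e[0]]); print(n)
s=np.radians(1.5)
def P(y,x,z): # door own y (hinge +), own x (inside +), z ; sag
    l=136-y; zz=z+12-l*np.sin(s); ll=l+ (z-95)*np.sin(s)
    q=H+ll*e+x*n; return [q[0],q[1],zz]
E=[]
for x in(-7,7):
    E+=[[P(120,x,0),P(120,x,210)],[P(-120,x,0),P(-120,x,210)],[P(120,x,0),P(-120,x,0)],[P(120,x,210),P(-120,x,210)],[P(104,x,178),P(-104,x,178)]]
for s_ in E:
    a_,b_=proj(c,s_); cv2.line(im,tuple(int(v) for v in a_),tuple(int(v) for v in b_),(0,0,255),1)
t=c['T'][:3,3]
for z in (195,205,215):
    u=proj(c,[479,72.2,z])[0]; cv2.circle(im,tuple(int(v) for v in u),3,(255,0,255),-1)
cv2.imwrite('pics/z9.png',im)
```

```text
[ 0.8048938  -0.59341889]
```

View pics/z9.png

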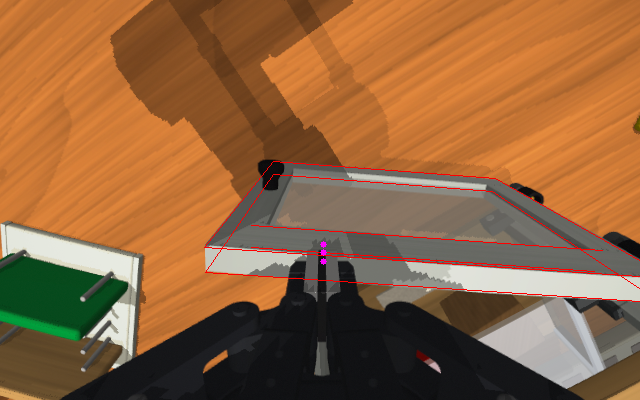

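```bash
python3 cap.py r wrist >/dev/null; python3 cmd.py
python3 - <<'E'
import cv2,numpy as np
a=cv2.imread('pics/r_wrist.png'); b=cv2.imread('pics/q_wrist.png')
cv2.imwrite('pics/z10.png',cv2.resize(a[200:330,230:430],None,fx=4,fy=4,interpolation=cv2.INTER_CUBIC))
print(np.abs(a.astype(int)-b).max(2)[150:240,200:300].mean())
from lib import *
c=load('pics/r_wrist.json'); R=c['T'][:3,:3]
import subprocess
from bench import env
from scipy.spatial.transform import Rotation as Ro
s=env.read_state(); q=s['ee_rot']; Rt=Ro.from_quat([q[1],q[2],q[3],q[0]]).as_matrix()
for x in(-11,0,11):
    print(x,[(d,proj(c,s['eef_pos']+Rt@np.array([x,-d,0]))[0].round(0).tolist()) for d in(0,10,20,30)])
E
```

```text
cmd [478.46  72.57 194.77] cam ang 147.59 down [ 0.  0. -1.]
t 22.4 meas [479.1  72.2 194.7] rot diff [-0.   -0.01 -0.02] F [-0.1  0.5 -0.1] T [0.07 0.01 0.04] gap 0.002 q [ 0.01  0.15  1.7  -0.    1.29 -1.  ]
4.475555555555555
-11 [(0, [323.0, 224.0]), (10, [323.0, 231.0]), (20, [323.0, 240.0]), (30, [323.0, 249.0])]
0 [(0, [323.0, 243.0]), (10, [323.0, 251.0]), (20, [323.0, 260.0]), (30, [323.0, 270.0])]
11 [(0, [323.0, 261.0]), (10, [323.0, 270.0]), (20, [323.0, 280.0]), (30, [323.0, 291.0])]
```

View pics/z10.png

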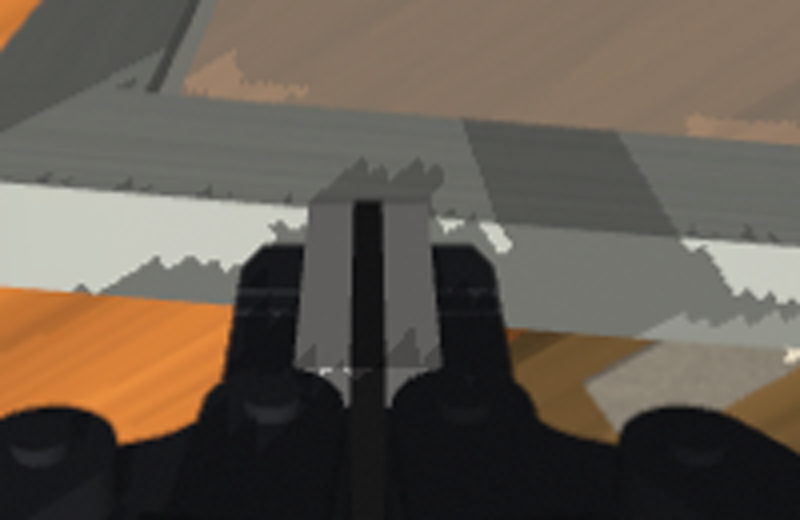

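Run:
```python
import cv2,numpy as np
b=cv2.imread('pics/g_wrist.png');m=cv2.imread('pics/n_wrist.png')
cv2.imwrite('pics/z11.png',np.hstack([cv2.resize(x[230:360,255:385],None,fx=3,fy=3,interpolation=cv2.INTER_CUBIC) for x in (b,m)]))
```

```text
(no output)
```

View pics/z11.png

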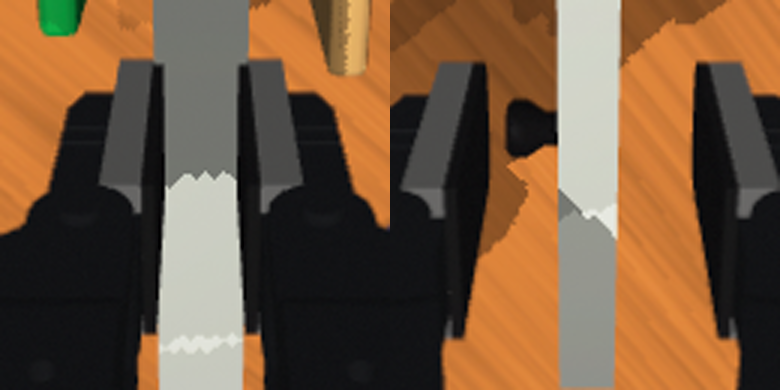

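```bash
python3 -m crank '{"translation":[[-0.012,0,0],[-0.024,0,0],[-0.024,0.008,0],[-0.024,0.016,0],[-0.024,0.024,0]],"turn":[[0,0,0],[0,3,0],[0,4,-5],[0,4,-10],[0,4,-15]]}';  cat >> log.txt <<'E'
-0.024,0.024,0,0,4,-15
E
python3 cap.py s wrist >/dev/null; python3 cmd.py
```

```text
t: 22.9
eef_pos: [457.4, 85.7, 170.8]
ee_rot: [-0.64, 0.691, -0.129, 0.309]
ft_force: [-0.2, -0.2, -0.6]
finger_gap: -0.001
cmd [458.2   85.43 170.77] cam ang 143.5 down [ 0.2135 -0.1463 -0.9659]
t 22.95 meas [452.3  86.5 168.1] rot diff [-0.14 -0.09  0.06] F [-4.9  0.2 -2.3] T [0.03 0.28 0.02] gap 0.001 q [ 0.2   0.04  1.93 -0.22  1.   -0.63]
```

View pics/s_wrist.png

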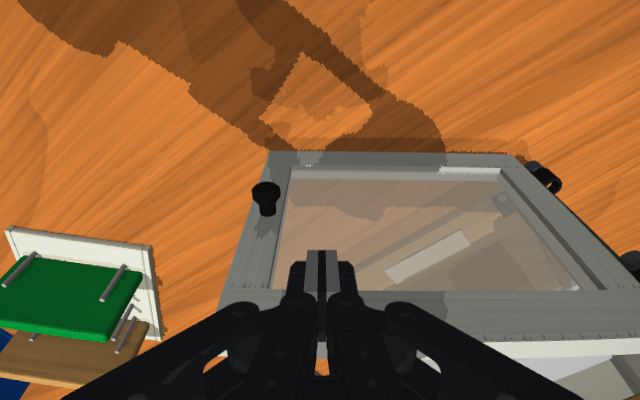

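```bash
python3 -m crank '{"translation":[[0,0,0],[0,0,0],[0,0,0],[0,0,0],[0,0,0]],"turn":[[0,0,0],[0,0,0],[0,0,0],[0,0,0],[0,0,0]]}'; python3 cap.py t wrist >/dev/null; python3 cmd.py;  python3 - <<'E'
from lib import *
import cv2
from bench import env
from scipy.spatial.transform import Rotation as Ro
c=load('pics/t_wrist.json'); im=cv2.imread('pics/t_wrist.png')
H=np.array([600.9,232.0])
a=np.radians(53.6); e=-np.array([np.cos(a),np.sin(a)]); n=np.array([-e[1],e[0]])
s=np.radians(1.5)
def P(y,x,z):
    l=136-y; zz=z+12-l*np.sin(s); ll=l+ (z-95)*np.sin(s)
    q=H+ll*e+x*n; return [q[0],q[1],zz]
E=[]
for x in(-7,7):
    E+=[[P(120,x,0),P(120,x,210)],[P(-120,x,0),P(-120,x,210)],[P(120,x,0),P(-120,x,0)],[P(120,x,210),P(-120,x,210)],[P(104,x,178),P(-104,x,178)]]
for s_ in E:
    a_,b_=proj(c,s_); cv2.line(im,tuple(int(v) for v in a_),tuple(int(v) for v in b_),(0,0,255),1)
st=env.read_state(); q=st['ee_rot']; R=Ro.from_quat([q[1],q[2],q[3],q[0]]).as_matrix()
for d in(0,31):
    p=st['eef_pos']+R@np.array([0,-d,0]); r=p[:2]-H; print(d,p.round(1),'along',(r@e).round(1),'normal',(r@n).round(1)); u=proj(c,p)[0]; cv2.circle(im,tuple(int(v) for v in u),3,(255,0,255),-1)
cv2.imwrite('pics/z12.png',im)
E
```

```text
t: 23.45
eef_pos: [458.9, 85.1, 171.0]
ee_rot: [-0.64, 0.692, -0.131, 0.308]
ft_force: [-0.4, 0.3, -0.2]
finger_gap: -0.002
cmd [458.2   85.43 170.77] cam ang 143.5 down [ 0.2135 -0.1463 -0.9659]
t 23.5 meas [458.7  85.1 170.8] rot diff [-0.01  0.05  0.  ] F [ 0.6 -0.3  0.3] T [ 0.04  0.14 -0.01] gap -0.002 q [ 0.19  0.05  1.92 -0.22  1.   -0.64]
0 [458.7  85.1 170.8] along 202.6 normal -27.3
31 [452.1  89.6 200.8] along 202.9 normal -35.3
```

View pics/z12.png

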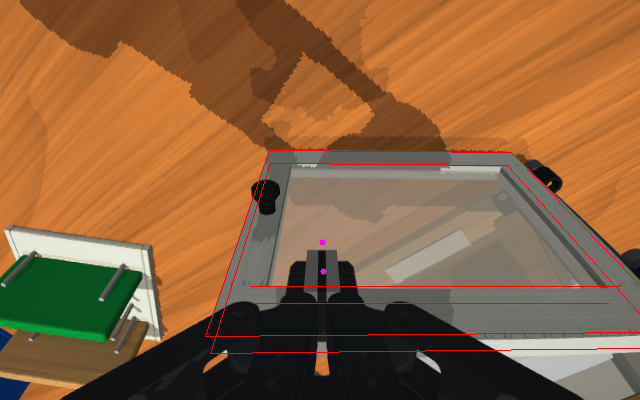

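```bash
python3 -m crank '{"translation":[[0.003,0.0008,0],[0.0065,0.0017,0],[0.01,0.0027,0],[0.0125,0.0034,0],[0.0145,0.0039,0]],"turn":[[0,0,0],[0,0,0],[0,0,0],[0,0,0],[0,0,0]]}';  echo 0.0145,0.0039,0,0,0,0 >>log.txt
python3 cap.py u wrist >/dev/null; python3 cmd.py
```

```text
t: 24.0
eef_pos: [470.5, 76.3, 170.7]
ee_rot: [-0.64, 0.692, -0.131, 0.308]
ft_force: [0.2, -0.2, 0.0]
finger_gap: 0.004
cmd [470.29  76.53 170.76] cam ang 143.5 down [ 0.2135 -0.1463 -0.9659]
t 24.05 meas [470.8  76.2 170.7] rot diff [-0.    0.01 -0.02] F [0.4 0.2 0.7] T [ 0.08  0.09 -0.02] gap 0.001 q [ 0.16  0.06  1.9  -0.21  1.   -0.67]
```

View pics/u_wrist.png

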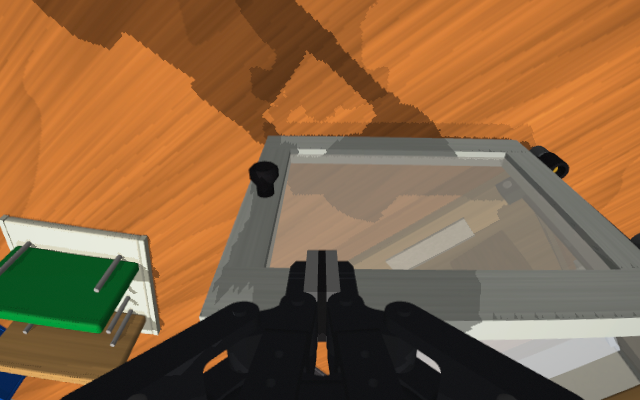

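```bash
python3 -m crank '{"translation":[[0.002,0.0005,0],[0.005,0.0013,0],[0.009,0.0024,-0.0003],[0.013,0.0035,-0.0003],[0.0174,0.0047,-0.0003]],"turn":[[0,0,0],[0.1,-0.5,0],[0.4,-1.5,0],[0.7,-2.6,0],[1.0,-3.9,0]]}';  echo 0.0174,0.0047,-0.0003,1.0,-3.9,0 >>log.txt
python3 cap.py v wrist >/dev/null; python3 cmd.py
```

```text
t: 24.55
eef_pos: [484.8, 65.5, 170.7]
ee_rot: [-0.65, 0.696, -0.105, 0.285]
ft_force: [0.5, 0.0, 0.9]
finger_gap: 0.001
cmd [484.63  65.6  170.71] cam ang 147.53 down [ 0.2233 -0.1319 -0.9658]
t 24.6 meas [485.4  65.1 170.8] rot diff [ 0.02 -0.11 -0.05] F [ 0.1 -0.6  0.2] T [ 0.04  0.1  -0.03] gap 0.002 q [ 0.12  0.07  1.9  -0.19  0.98 -0.8 ]
```

View pics/v_wrist.png

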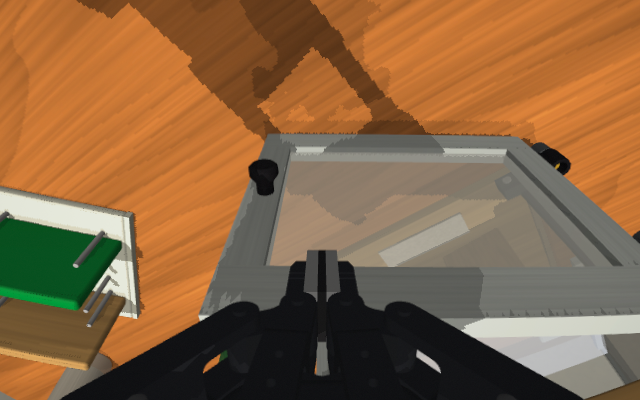

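```bash
python3 -m crank '{"translation":[[0.0068,0.0018,-0.0002],[0.0137,0.0037,-0.0001],[0.0205,0.0055,0.0002],[0.0272,0.0073,0.0007],[0.0341,0.0091,0.0015]],"turn":[[0.52,-1.93,0],[1.04,-3.86,0],[1.55,-5.8,0],[2.07,-7.73,0],[2.59,-9.66,0]]}';  echo 0.0341,0.0091,0.0015,2.59,-9.66,0 >>log.txt
python3 cmd.py
```

```text
t: 25.1
eef_pos: [515.3, 47.9, 170.7]
ee_rot: [-0.673, 0.703, -0.044, 0.227]
ft_force: [-0.6, 0.4, -0.1]
finger_gap: -0.002
cmd [515.25  47.99 170.78] cam ang 157.54 down [ 0.244  -0.0918 -0.9654]
t 25.1 meas [515.3  47.9 170.7] rot diff [ 0.01 -0.08  0.01] F [-0.6  0.4 -0.1] T [0.05 0.14 0.05] gap -0.002 q [ 0.03  0.09  1.87 -0.12  0.94 -1.09]
```

Door follows; ~23° left. Another 10°.

```bash
python3 -m crank '{"translation":[[0.0068,0.0018,-0.0002],[0.0137,0.0037,-0.0001],[0.0205,0.0055,0.0002],[0.0272,0.0073,0.0007],[0.0341,0.0091,0.0015]],"turn":[[0.52,-1.93,0],[1.04,-3.86,0],[1.55,-5.8,0],[2.07,-7.73,0],[2.59,-9.66,0]]}';  echo 0.0341,0.0091,0.0015,2.59,-9.66,0 >>log.txt
python3 cap.py w wrist top >/dev/null; python3 cmd.py
```

```text
t: 25.6
eef_pos: [548.6, 35.9, 170.8]
ee_rot: [-0.69, 0.704, 0.018, 0.168]
ft_force: [0.0, 0.8, -0.1]
finger_gap: -0.0
cmd [548.46  35.97 170.89] cam ang 167.54 down [ 0.2575 -0.0487 -0.9651]
t 25.7 meas [549.3  35.5 170.9] rot diff [-0.01  0.05 -0.04] F [-1.   0.1 -0.3] T [-0.    0.15 -0.03] gap -0.0 q [-0.03  0.12  1.83 -0.05  0.93 -1.36]
```

View pics/w_wrist.png

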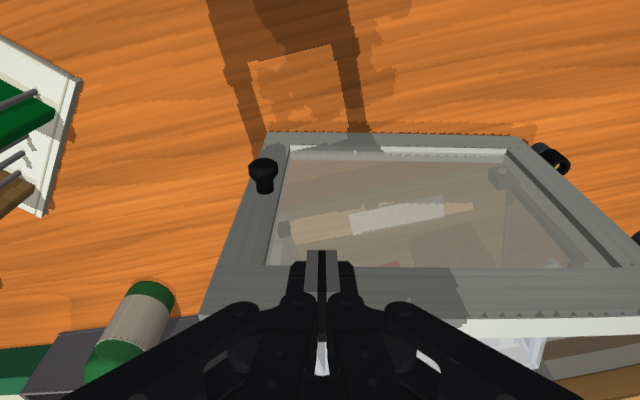

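View pics/w_top.png

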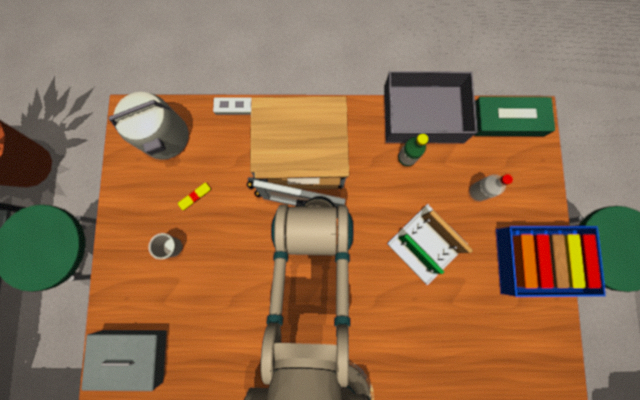

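```bash
python3 -m crank '{"translation":[[0.0068,0.0018,-0.0002],[0.0137,0.0037,-0.0001],[0.0188,0.005,0.0001],[0.0239,0.0064,0.0004],[0.0273,0.0073,0.0007]],"turn":[[0.52,-1.93,0],[1.04,-3.86,0],[1.42,-5.3,0],[1.81,-6.76,0],[2.07,-7.73,0]]}';  echo 0.0273,0.0073,0.0007,2.07,-7.73,0 >>log.txt
python3 cmd.py
```

```text
t: 26.2
eef_pos: [576.1, 30.7, 170.9]
ee_rot: [-0.699, 0.701, 0.067, 0.12]
ft_force: [0.0, -0.2, -0.1]
finger_gap: 0.001
cmd [576.22  30.61 171.  ] cam ang 175.55 down [ 0.2627 -0.013  -0.9648]
t 26.2 meas [576.1  30.7 170.9] rot diff [ 0.   -0.01  0.02] F [ 0.  -0.2 -0.1] T [0.02 0.13 0.05] gap 0.001 q [-0.07  0.16  1.79  0.01  0.93 -1.57]
```

```bash
python3 -m crank '{"translation":[[0.0027,0.0007,0],[0.0055,0.0015,-0.0001],[0.0082,0.0022,-0.0002],[0.0109,0.0029,-0.0002],[0.013,0.0035,-0.0002]],"turn":[[0.21,-0.77,0],[0.41,-1.55,0],[0.62,-2.32,0],[0.83,-3.09,0],[1.0,-3.7,0]]}';  echo 0.013,0.0035,-0.0002,1.0,-3.7,0 >>log.txt
python3 cap.py x wrist top >/dev/null; python3 cmd.py
```

```text
t: 26.7
eef_pos: [589.8, 29.4, 171.0]
ee_rot: [0.703, -0.699, -0.091, -0.097]
ft_force: [1.4, -0.8, -0.8]
finger_gap: -0.0
cmd [589.63  29.39 171.04] cam ang 179.39 down [ 0.2635  0.0045 -0.9647]
t 26.8 meas [590.   29.3 171. ] rot diff [-0.   -0.01 -0.01] F [ 0.1 -0.9  0.2] T [ 0.02  0.18 -0.  ] gap -0.003 q [-0.09  0.18  1.76  0.03  0.94 -1.66]
```

View pics/x_wrist.png

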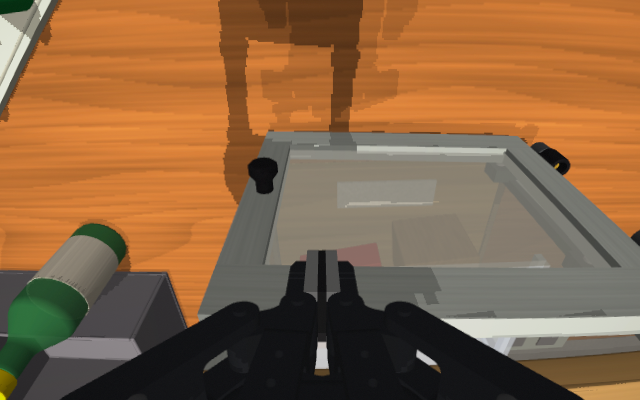

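```bash
python3 -m crank '{"translation":[[0.0012,0.0003,0],[0.0024,0.0006,0],[0.0036,0.0009,-0.0001],[0.0048,0.0012,-0.0001],[0.006,0.0015,-0.0001]],"turn":[[0.09,-0.34,0],[0.18,-0.68,0],[0.26,-1.0,0],[0.35,-1.35,0],[0.44,-1.7,0]]}';  echo 0.006,0.0015,-0.0001,0.44,-1.7,0 >>log.txt
python3 cmd.py
```

```text
t: 27.3
eef_pos: [595.9, 29.2, 171.1]
ee_rot: [0.704, -0.697, -0.102, -0.086]
ft_force: [-0.3, -1.0, 0.1]
finger_gap: 0.001
cmd [595.81  29.24 171.17] cam ang -178.85 down [ 0.2634  0.0122 -0.9646]
t 27.3 meas [595.9  29.2 171.1] rot diff [ 0.   -0.03 -0.  ] F [-0.3 -1.   0.1] T [ 0.02  0.14 -0.  ] gap 0.001 q [-0.09  0.19  1.75  0.04  0.94 -1.71]
```

```bash
python3 -m crank '{"translation":[[0.001,0.0003,0],[0.002,0.0005,0],[0.003,0.0008,0],[0.004,0.001,0],[0.0045,0.0012,0]],"turn":[[0.07,-0.28,0],[0.14,-0.55,0],[0.21,-0.8,0],[0.28,-1.1,0],[0.3,-1.2,0]]}';  echo 0.0045,0.0012,0,0.3,-1.2,0 >>log.txt
python3 cap.py y wrist top >/dev/null; python3 cmd.py
```

```text
t: 27.8
eef_pos: [599.9, 29.3, 171.0]
ee_rot: [0.705, -0.697, -0.109, -0.078]
ft_force: [-2.8, -1.2, 1.7]
finger_gap: 0.001
cmd [600.47  29.34 171.2 ] cam ang -177.6 down [ 0.2632  0.0174 -0.9646]
t 27.9 meas [599.9  29.3 171. ] rot diff [-0.01 -0.01  0.06] F [-1.3 -0.4 -0.5] T [-0.04  0.38 -0.02] gap -0.003 q [-0.09  0.19  1.74  0.05  0.94 -1.73]
```

View pics/y_wrist.png

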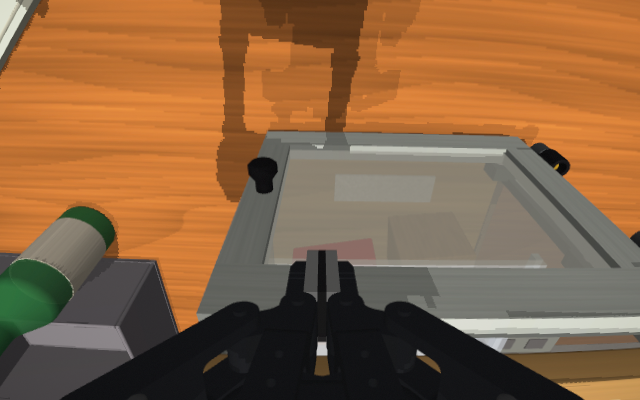

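View pics/y_top.png

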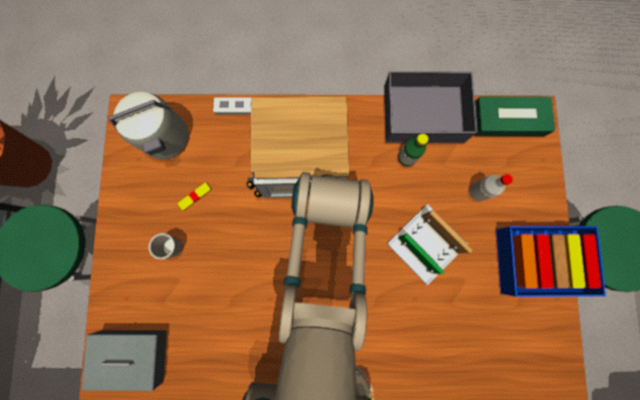

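```bash
python3 -m crank '{"translation":[[0.0003,0.0001,0],[0.0006,0.0002,0],[0.0009,0.0002,0],[0.0012,0.0003,0],[0.0012,0.0003,0]],"turn":[[0,0,0],[0,0,0],[0,0,0],[0,0,0],[0,0,0]]}';  echo 0.0012,0.0003,0,0,0,0 >>log.txt
python3 cmd.py
```

```text
t: 28.4
eef_pos: [600.1, 29.3, 170.9]
ee_rot: [0.705, -0.697, -0.108, -0.078]
ft_force: [-6.4, -1.0, 4.6]
finger_gap: 0.002
cmd [601.7   29.4  171.23] cam ang -177.6 down [ 0.2632  0.0174 -0.9646]
t 28.4 meas [600.1  29.3 170.9] rot diff [-0.01 -0.02  0.17] F [-6.4 -1.   4.6] T [-0.19  0.97 -0.05] gap 0.002 q [-0.09  0.19  1.74  0.05  0.95 -1.73]
```

```bash
python3 -m crank '{"translation":[[-0.0006,-0.0002,0],[-0.0012,-0.0003,0],[-0.002,-0.0005,0],[-0.004,-0.001,0],[-0.009,-0.0024,0]],"turn":[[0,0,0],[0,0,0],[0,0,0],[0,0,0],[0,0,0]]}';  echo -0.009,-0.0024,0,0,0,0 >>log.txt
python3 cmd.py; python3 -m crank '{"translation":[[-0.008,-0.002,0],[-0.02,-0.0054,0],[-0.04,-0.011,0],[-0.065,-0.02,0],[-0.095,-0.03,0]],"turn":[[0,0,0],[0,0,0],[0,0,0],[0,0,0],[0,0,0]]}';  echo -0.095,-0.03,0,0,0,0 >>log.txt
python3 cap.py A wrist top >/dev/null; python3 cmd.py
```

```text
t: 28.9
eef_pos: [593.5, 29.0, 171.4]
ee_rot: [0.705, -0.696, -0.11, -0.08]
ft_force: [0.5, 0.1, 0.7]
finger_gap: -0.003
cmd [592.4   28.99 171.17] cam ang -177.6 down [ 0.2632  0.0174 -0.9646]
t 28.9 meas [593.5  29.  171.4] rot diff [-0.    0.   -0.12] F [0.5 0.1 0.7] T [0.01 0.09 0.03] gap -0.003 q [-0.1   0.18  1.76  0.05  0.94 -1.74]
t: 29.4
eef_pos: [491.7, 24.6, 175.0]
ee_rot: [0.705, -0.696, -0.109, -0.079]
ft_force: [-0.4, 0.2, 0.6]
finger_gap: 0.001
cmd [492.94  24.64 175.05] cam ang -177.6 down [ 0.2632  0.0174 -0.9646]
t 29.5 meas [487.6  25.1 174.3] rot diff [0.03 0.01 0.21] F [ 0.7 -0.  -0. ] T [ 0.    0.15 -0.03] gap 0.002 q [-0.13  0.02  1.94  0.07  0.93 -1.78]
```

View pics/A_wrist.png

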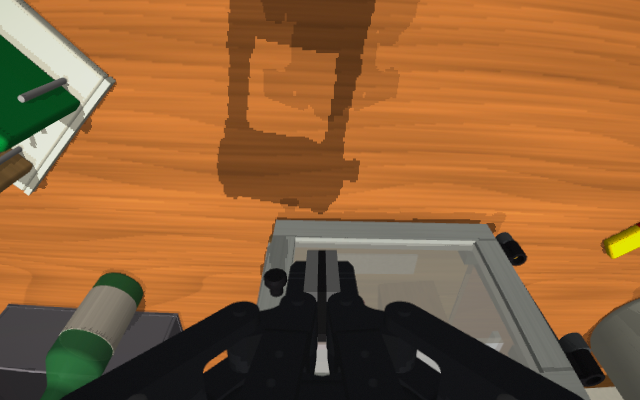

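View pics/A_top.png

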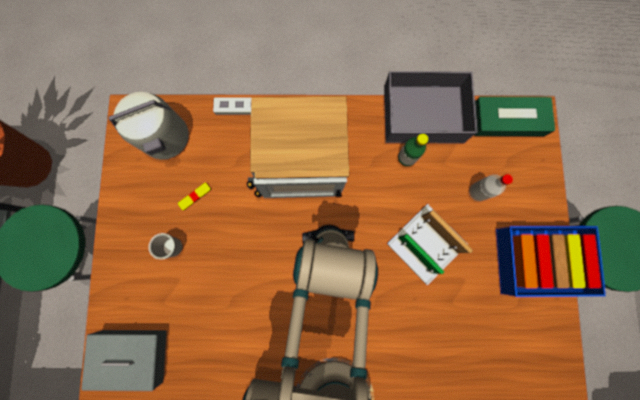

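```bash
python3 -m crank '{"translation":[[-0.01,-0.01,0],[-0.02,-0.025,0],[-0.03,-0.04,0],[-0.03,-0.05,0],[-0.03,-0.05,0]],"turn":[[0,0,0],[0,0,3],[0,0,7],[0,0,8],[0,0,8]]}';  echo -0.03,-0.05,0,0,0,8 >>log.txt
python3 cap.py B wrist top scene >/dev/null; python3 cmd.py
python3 - <<'E'
import cv2,numpy as np
a=cv2.imread('pics/A_top.png');b=cv2.imread('pics/B_top.png');s=cv2.imread('pics/B_scene.png')
print(np.abs(a.astype(int)-b)[165:205,245:350].mean())
cv2.imwrite('pics/z13.png',np.vstack([cv2.resize(b[160:210,240:360],None,fx=6,fy=6,interpolation=cv2.INTER_CUBIC),cv2.resize(s[170:240,240:360],None,fx=6,fy=4,interpolation=cv2.INTER_CUBIC)]))
E
```

```text
t: 30.0
eef_pos: [452.8, 22.3, 217.4]
ee_rot: [0.708, -0.703, -0.062, -0.031]
ft_force: [0.1, 0.3, -0.0]
finger_gap: 0.001
cmd [450.87  22.56 215.37] cam ang -177.55 down [ 0.1265  0.0116 -0.9919]
t 30.15 meas [450.5  22.6 215. ] rot diff [ 0.   -0.    0.01] F [-0.3  0.4  0.4] T [-0.02  0.09 -0.01] gap -0.001 q [-0.13  0.    1.82  0.03  1.19 -1.75]
5.019047619047619
```

View pics/z13.png

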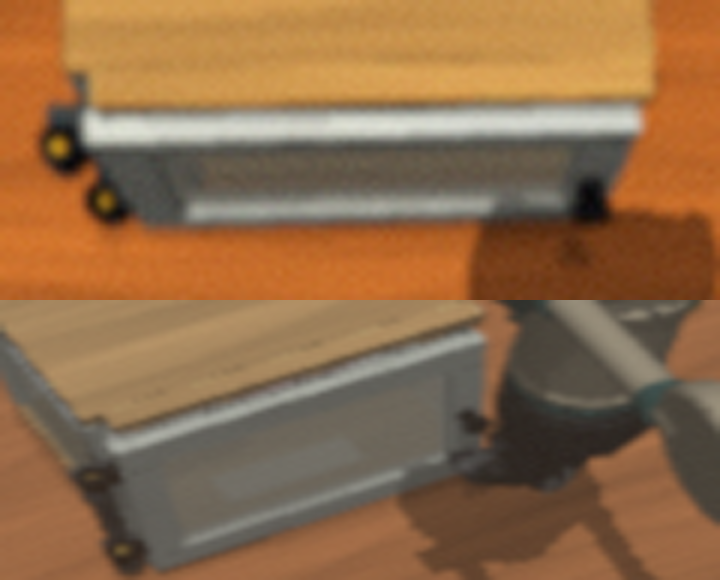

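View pics/B_wrist.png

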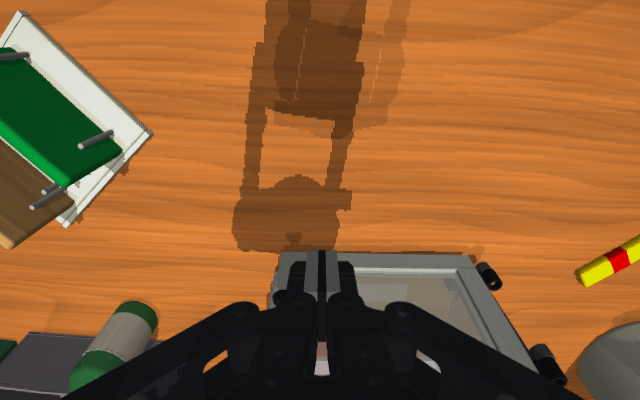

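Run:
```python
import cv2,numpy as np
ims=[]
for t in 'yAB':
    a=cv2.imread(f'pics/{t}_wrist.png'); r={'y':(120,180,240,560),'A':(205,265,240,560),'B':(240,300,240,560)}[t]
    ims.append(cv2.resize(a[r[0]:r[1],r[2]:r[3]],None,fx=2.5,fy=3,interpolation=cv2.INTER_CUBIC))
cv2.imwrite('pics/z14.png',np.vstack(ims))
```

```text
(no output)
```

View pics/z14.png

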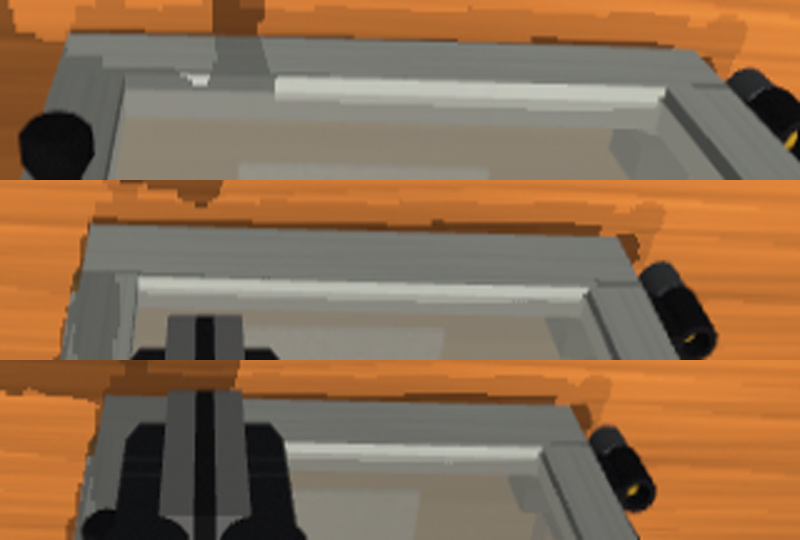

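Run:
```python
from lib import *
for t,f,h in (('y',(267.2,131),(518.8,136.7)),('A',(276,219.3),(487.2,224)),('B',(281.2,251.3),(468,255.3))):
    c=load(f'pics/{t}_wrist.json'); F=back(c,f,6); Hh=back(c,h,12); d=Hh-F
    print(t,F.round(1),Hh.round(1),'len',np.linalg.norm(d[:2]).round(1),'ang',np.degrees(np.arctan2(d[1],d[0])).round(2))
```

```text
y [602.1 -21.9   6. ] [594.1 220.1  12. ] len 242.2 ang 91.89
A [601.2 -21.7   6. ] [594.3 219.1  12. ] len 240.9 ang 91.64
B [601.3 -22.7   6. ] [594.6 219.2  12. ] len 242.0 ang 91.59
```

Run:
```python
import cv2,numpy as np
a=cv2.imread('pics/l_top.png').astype(int);b=cv2.imread('pics/B_top.png').astype(int);a0=cv2.imread('pics/a_top.png').astype(int)
d=lambda p,q,r:np.abs(p-q)[r[0]:r[1],r[2]:r[3]].mean().round(2)
print('noise bg',d(a,b,(0,80,0,300)),'rack',d(a,b,(200,285,385,475)),'green btl',d(a0,b,(125,170,395,432)),'red btl',d(a0,b,(170,205,465,515)),'choc',d(a0,b,(180,212,175,215)),'cup',d(a0,b,(230,262,145,180)))
from bench import env
print(env.read_state()['ft_force'].round(1)); print(env.hand_in())
```

```text
noise bg 2.11 rack 2.19 green btl 3.47 red btl 3.77 choc 3.76 cup 3.8
[-0.3  0.4  0.4]
the job is handed in; nothing more can be done
None
```

I lifted the door out of the rack, hung it on both hinge pins, swung it shut against its bumpers and let go. I handed in at about 30 s; no verdict was reported.

**Hanging:** I found the hinge axis by sight at about (601, 232) mm. Both sockets slid onto the pins without catching. The only push back was at the seat, at the height I expected, about 7 N. I swung the door about 52° while holding it. Then I eased its weight onto the hinge, tilting it about 1.5°, until the wrist force read about zero, and opened the fingers.

**Closing:** I pushed the outside face slowly with closed fingers until the bumpers pushed back at about 6–8 N, then backed away slowly.

**Last checks:**
- Both pins show inside their sockets.
- The door read 91.6° in two pictures 0.65 s apart, so it was not moving. My estimate for fully shut was 91.1°, plus a little for the hinge offset.
- The wrist force was about zero, with the arm well clear.
- The rack and its boards look unchanged in the top view. The bottles, cup and chocolate bar differ slightly more than image noise, about 3.5–3.8 against 2.1. I had no noise figure for that picture pair, so I cannot rule out a tiny shift. I did not check the two cartons in the case this way.

**What disagreed:**
- With the fingers pressing, the door read 91.9°, so it may have come back up to about 1 mm off the bumpers. That is within my measuring error.
- In the wrist pictures the fingertips appeared about 30 mm higher than the stated tool point. My first attempt to push the door passed over its top edge without touching it, so I lowered and tilted the tool and pushed again.

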